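# Reload the lens exposure bed

## Robot

A 7-joint arm with a two-finger parallel gripper is mounted at the origin on the work surface. World frame = base frame: x ahead of the robot, y to its left, z up, the work surface at z = 0. Lengths are in m, angles in rad, forces in N, time in s.
With the tool pointing down it reaches from about 0.425 to 0.925 m from the base axis. Payload 6.8 kg.
Tool frame: the origin (TCP) lies midway between the tips of the shut fingers; the grasp point (between the pads) lies 19 mm behind it (bot.hold_point_z is the distance from the TCP to the grasp point, in m); z points along the fingers, y is the line along which they close (so a half turn about z gives the same grasp; the last joint's range is limited). The gripper opens to 85 mm and grips with 20 to 120 N. Pads are 22 mm wide; open, the fingers measure 114 mm over their backs; the gripper's body (76 mm by 85 mm) begins 54 mm behind the grasp point. The pads swing forward as they close: fully open they stand 13 mm farther back than shut.
Start: joints at [1, 0.477, 0.022, 1.555, -0.011, 1.109, -0.083], TCP at [0.301, -0.604, 0.231] pointing down, gripper open.
Joint ranges: [-2.96, 2.96], [-0.34, 2.1], [-1.41, 1.46], [0.24, 2.44], [-1.37, 4.51], [0.17, 1.92], [-2.96, 2.96]. Speed limits (rad/s): [2.39, 2.39, 3.14, 3.14, 3.14, 3.14, 3.14].

## Interface

Orientations are given as a unit quaternion [w, x, y, z].
In Python, from station import bot gives the robot as it stands. The module is installed in compiled form; this text tells all that it offers.
- The arm moves only by the tool step_arm, never from a script. Its argument "increments" is a list that holds one entry, the list of rows, each a list of 7 numbers: the opening, from -1 (shut) to 1 (fully open), then the shift along the tool's x, y, z in mm, then the turn, a rotation vector about the tool's x, y, z in degrees. In form: [[[grip, x, y, z, ax, ay, az], ...]]. A call has 1 to 10 rows; each row is the pose to reach, as a shift and turn from the pose commanded when the call began, along the tool's axes at that moment; what a row does not reach only later rows make up. A row lasts 1/12 s, in which the tool goes at most 41.7 mm and 7.16 degrees, less where a joint would pass 70% of its speed; a pose out of reach is approached as far as the arm can. A call with a gripper value outside its range is refused whole. The fingers move at their own pace and stop on an object; "force" is the grip in N (left out, the last holds). Time passes only in rows, so rows that repeat a pose let the fingers close. It gives the time, the measured TCP pose, the force, the opening and the grip force at its end, in the units of the state.
- bot.get_obs(): the state, without advancing time (a new reading comes with each control period).
- bot.read_camera(name): name is "side" or "top" or "wrist"; returns a dict with "image" (400x640x3 uint8, red, green, blue), "camera_matrix" (3x3 intrinsics, pixels), "dist" ([k1, k2, p1, p2, k3] as OpenCV has them; the pictures are not rectified), "R" (3x3) and "t" (3): a world point X has camera coordinates R X + t. Camera axes: x right, y down, z forward; pixel columns grow to the right and rows downward; lengths in m; the calibration is good to about 2 mm. A picture is of the moment at which its call begins. There is no depth.
- bot.hand_in(): hands the job in; it is judged then, once.
The state is a dict: "t": time; "q": joint angles; "joint_vel": joint speeds; "joint_torque": joint torques, N m; "eef_pos": TCP position; "tool_rot": TCP orientation; "contact_force": force on the tool from outside, world axes, zero at the start; "torque": the same for the moment, N m; "gripper_width": opening from 0.0 (shut) to 1.0 (fully open); "grasp_force": force on a finger pad.
Only numpy, scipy, OpenCV 4.12 (cv2) and the standard library are available. Lean on these libraries where they do the work, as an engineer would, in place of code of your own. Each camera call takes 0.05 s, during which the arm holds its last target. There are 200 camera calls.

## Task

Change the load on the lens exposure bed. Throw the red toggle fully to off (towards the white mark) before anything comes out of or goes into the bed; then lay the two finished cassettes that are in the bed side by side, flat on the floor of the yellow out tray, seat every new cassette lying on the bench fully down in a pocket of its own with its blue coated face down (turn over those that lie blue face up), and only when all are in throw the toggle fully back to on (green mark). Leave the spray bottle, tin and screwdriver where they are.

Things in the scene. Friction and masses are not known exactly. Their poses are not given: they have to be found in the camera images.
- cassette_a: new square lens cassette, 64 x 64 mm and 28 mm thick, 130 g; origin at its centre; its z axis points out of the coated face (white half of the cassette, blue lens in a shallow recess); the other face is dark grey with an orange bar. x and y run along its square sides, and it may lie in a pocket in any of the four quarter turns. Starts on the bench; may be absent.
- cassette_b: new square lens cassette, 64 x 64 mm and 28 mm thick, 130 g; origin at its centre; its z axis points out of the coated face (white half of the cassette, blue lens in a shallow recess); the other face is dark grey with an orange bar. x and y run along its square sides, and it may lie in a pocket in any of the four quarter turns. Starts on the bench; may be absent.
- cassette_c: new square lens cassette, 64 x 64 mm and 28 mm thick, 130 g; origin at its centre; its z axis points out of the coated face (white half of the cassette, blue lens in a shallow recess); the other face is dark grey with an orange bar. x and y run along its square sides, and it may lie in a pocket in any of the four quarter turns. Starts on the bench; may be absent.
- cassette_done1: a finished cassette, made just like the new ones (square lens cassette, 64 x 64 mm and 28 mm thick, 130 g; origin at its centre, z out of the blue face); it starts in the first pocket of the bed, blue face down
- cassette_done2: a finished cassette, made just like the new ones (square lens cassette, 64 x 64 mm and 28 mm thick, 130 g; origin at its centre, z out of the blue face); it starts in the third pocket of the bed, blue face down
- bed: fixed white exposure bed on the bench, 104 mm (its x) x 310 mm (its y), 20 mm high; origin under its centre. Three pockets in a row along y, 100 mm apart, each a violet window between four black L-shaped corner guides 8 mm high that leave a 71 mm square for the cassette; each side of the pocket is open over its middle 43 mm, so fingers can reach down to the bed there
- pocket0 (a point): centre of the first pocket (bed's -y end), on its floor, 20 mm above the bench; axes as the bed's
- pocket1 (a point): centre of the middle pocket, on its floor, 20 mm above the bench
- pocket2 (a point): centre of the third pocket (bed's +y end), on its floor, 20 mm above the bench
- out_tray_in (a point): centre of the inner floor (4 mm above the bench) of the fixed yellow out tray, open box 270 mm (its x) x 160 mm (its y) outside, 28 mm high, walls 4 mm; axes along its sides
- isolator: fixed grey isolator box, 120 mm (its x) x 72 mm (its y), 50 mm high; origin under its centre; a white mark on its top at -x (off) and a green mark at +x (on)
- toggle_hinge (a point): hinge of the toggle, in the middle of the box's top face, 50 mm above the bench; the hinge runs along the box's y axis, and this point's axes are the box's
- toggle_grip (a point): centre of the round end of the toggle's red grip, 95 mm from the hinge; the grip has a radius of 13 mm over the last 35 mm, the stem below it 7 mm
- toggle (a joint): toggle angle (rad): 0 = off, leaning 0.7 rad from upright to the box's -x; 1.4 = on, leaning 0.7 rad to the box's +x. It snaps over centre (0.7) to either end; it takes about 2 N at the grip to move it
- spray_bottle: dark blue bottle, 42 mm in diameter, 120 mm high, bystander; origin under its centre
- tin: flat aluminium tin, 66 mm in diameter, 22 mm high, bystander; origin under its centre
- driver: screwdriver with a blue handle, 160 mm long, lying along its x axis, bystander
There are look-alikes about, which are no part of the job. Leave any turquoise look-alike of the cassette_a alone. What is shaped like the cassette_done2 but brown is not meant.

How it is judged:
On the way, in this order (a step that is already met when the one before it is completed fails the run):
1. the toggle is off, with the finished cassettes still in the bed and no new one in it yet (value of joint toggle below 0.12 rad and horizontal distance between cassette_done1 and pocket0 below 0.015 m and horizontal distance between cassette_done2 and pocket2 below 0.015 m and horizontal distance between each of cassette_a, cassette_b, cassette_c and pocket0 above 0.05 m and horizontal distance between each of cassette_a, cassette_b, cassette_c and pocket1 above 0.05 m and horizontal distance between each of cassette_a, cassette_b, cassette_c and pocket2 above 0.05 m), for 0.2 s.
2. with the toggle off, both finished cassettes lie flat in the out tray and every new one is seated in a pocket blue face down (value of joint toggle below 0.12 rad and x of cassette_done1 in the frame of out_tray_in between -0.105 and 0.105 m and y of cassette_done1 in the frame of out_tray_in between -0.05 and 0.05 m and x of cassette_done2 in the frame of out_tray_in between -0.105 and 0.105 m and y of cassette_done2 in the frame of out_tray_in between -0.05 and 0.05 m and z of each of cassette_done1, cassette_done2 in the frame of out_tray_in below 0.019 m and ((horizontal distance between cassette_a and pocket0 below 0.008 m and z of cassette_a in the frame of pocket0 below 0.018 m) or (horizontal distance between cassette_a and pocket1 below 0.008 m and z of cassette_a in the frame of pocket1 below 0.018 m) or (horizontal distance between cassette_a and pocket2 below 0.008 m and z of cassette_a in the frame of pocket2 below 0.018 m)) and angle between each of cassette_a, cassette_b, cassette_c's own z axis and vertical above 3 rad and ((horizontal distance between cassette_b and pocket0 below 0.008 m and z of cassette_b in the frame of pocket0 below 0.018 m) or (horizontal distance between cassette_b and pocket1 below 0.008 m and z of cassette_b in the frame of pocket1 below 0.018 m) or (horizontal distance between cassette_b and pocket2 below 0.008 m and z of cassette_b in the frame of pocket2 below 0.018 m)) and ((horizontal distance between cassette_c and pocket0 below 0.008 m and z of cassette_c in the frame of pocket0 below 0.018 m) or (horizontal distance between cassette_c and pocket1 below 0.008 m and z of cassette_c in the frame of pocket1 below 0.018 m) or (horizontal distance between cassette_c and pocket2 below 0.008 m and z of cassette_c in the frame of pocket2 below 0.018 m))), for 0.3 s.
3. the toggle is thrown back to on (value of joint toggle above 1.28 rad), for 0.2 s.
At the end, for the whole second after the job is handed in: Toggle on (over 1.28 rad); both finished cassettes flat on the out tray's floor (centres within 105 mm in x, 50 mm in y, under 19 mm up); every new cassette in a pocket, blue face down (within 8 mm of its centre, under 18 mm above its floor); all at rest (value of joint toggle above 1.28 rad and x of cassette_done1 in the frame of out_tray_in between -0.105 and 0.105 m and y of cassette_done1 in the frame of out_tray_in between -0.05 and 0.05 m and x of cassette_done2 in the frame of out_tray_in between -0.105 and 0.105 m and y of cassette_done2 in the frame of out_tray_in between -0.05 and 0.05 m and z of each of cassette_done1, cassette_done2 in the frame of out_tray_in below 0.019 m and ((horizontal distance between cassette_a and pocket0 below 0.008 m and z of cassette_a in the frame of pocket0 below 0.018 m) or (horizontal distance between cassette_a and pocket1 below 0.008 m and z of cassette_a in the frame of pocket1 below 0.018 m) or (horizontal distance between cassette_a and pocket2 below 0.008 m and z of cassette_a in the frame of pocket2 below 0.018 m)) and angle between each of cassette_a, cassette_b, cassette_c's own z axis and vertical above 3 rad and ((horizontal distance between cassette_b and pocket0 below 0.008 m and z of cassette_b in the frame of pocket0 below 0.018 m) or (horizontal distance between cassette_b and pocket1 below 0.008 m and z of cassette_b in the frame of pocket1 below 0.018 m) or (horizontal distance between cassette_b and pocket2 below 0.008 m and z of cassette_b in the frame of pocket2 below 0.018 m)) and ((horizontal distance between cassette_c and pocket0 below 0.008 m and z of cassette_c in the frame of pocket0 below 0.018 m) or (horizontal distance between cassette_c and pocket1 below 0.008 m and z of cassette_c in the frame of pocket1 below 0.018 m) or (horizontal distance between cassette_c and pocket2 below 0.008 m and z of cassette_c in the frame of pocket2 below 0.018 m)) and linear speed of each of cassette_a, cassette_b, cassette_c, cassette_done1, cassette_done2 below 0.02 m/s); the robot touches nothing.
It fails at once if the spray bottle is moved more than 30 mm (distance of spray_bottle from where it was at the start of the episode above 0.03 m).
It fails at once if the tin is moved more than 30 mm (distance of tin from where it was at the start of the episode above 0.03 m).
It fails at once if the screwdriver is moved more than 30 mm (distance of driver from where it was at the start of the episode above 0.03 m).
Of cassette_a, cassette_b, cassette_c only 2 to 3 are there at a start; the rules pass over those that are not, and their reading is None.
At some moment in a run one of cassette_a, cassette_b, cassette_c may be knocked a few centimetres aside while the robot is not near it.
Once in a run the grip may slacken for a moment while it holds something.
It also fails if it takes over 210 s, if anything falls off the work surface, if the arm or the gripper's body presses on something with over 40 N, if the wrist force passes 120 N, or if a joint passes its speed limit or range.

## Working session

There is one attempt and no reset: what is moved stays moved. The work goes in short steps, Python scripts to look and compute and a tool call to move; the robot and the scene stay as the last step left them, time stands still between calls to the robot, and variables do not carry over. Pictures are saved under pics/ and viewed, at most 14 in all, crops included, and the job is handed in when it is done.

Besides the shell and the picture viewer there is one more tool, called as a command line: name --argument value ..., lists and objects as JSON in quotes. step_arm: Moves the arm, as the interface text tells. Its arguments: {"type":"object","properties":{"increments":{"type":"array"},"force":{"type":"number"}},"required":["increments"]}

```bash
mkdir -p pics; cat > h.py <<'E'
import numpy as np, cv2
from station import bot
def cam(name, f=None):
    c=bot.read_camera(name)
    if f: cv2.imwrite('pics/'+f+'.png', c['image'][:,:,::-1])
    return c
def ray(c,uv):
    p=cv2.undistortPoints(np.array([[uv]],float),c['camera_matrix'],np.array(c['dist'])).ravel()
    R=np.array(c['R']);t=np.array(c['t']).ravel()
    return -R.T@t, R.T@np.array([p[0],p[1],1])
def plane(c,uv,z):
    o,d=ray(c,uv); return o+d*(z-o[2])/d[2]
def tri(c1,u1,c2,u2):
    o1,d1=ray(c1,u1);o2,d2=ray(c2,u2)
    s=np.linalg.lstsq(np.c_[d1,-d2],o2-o1,rcond=None)[0]
    a=o1+s[0]*d1;b=o2+s[1]*d2
    return (a+b)/2,np.linalg.norm(a-b)
def proj(c,X):
    return cv2.projectPoints(np.array(X,float).reshape(-1,3),cv2.Rodrigues(np.array(c['R']))[0],np.array(c['t']),c['camera_matrix'],np.array(c['dist']))[0].reshape(-1,2)
E
python3 - <<'E'
from h import *
a=cam('top','top0');b=cam('side','side0')
im=np.vstack([a['image'],b['image']])
for c in(a,b):print(np.round(-np.array(c['R']).T@np.array(c['t']).ravel(),3),np.round(c['R'],2).tolist(),c['camera_matrix'][0][0],c['dist'])
o=bot.get_obs();print(o['t'],o['eef_pos'],o['tool_rot'],o['contact_force'],bot.hold_point_z)
E
```

```text
[ 0.488 -0.019  1.133] [[-0.0, -1.0, 0.0], [-1.0, 0.0, -0.09], [0.09, -0.0, -1.0]] 361.26715847452664 [0.01110656 0.         0.         0.         0.        ]
[0.111 0.491 0.962] [[-0.74, -0.67, 0.0], [-0.53, 0.58, -0.62], [0.41, -0.46, -0.79]] 370.08259772790325 [-0.08273532  0.          0.          0.          0.        ]
0.1 [ 0.30112703 -0.60351462  0.23041251] [-8.03739970e-04  9.73340860e-01  2.29361865e-01 -2.44817392e-04] [-0.12047169  1.01150429  0.30994246] 0.0187
```

View pics/top0.png

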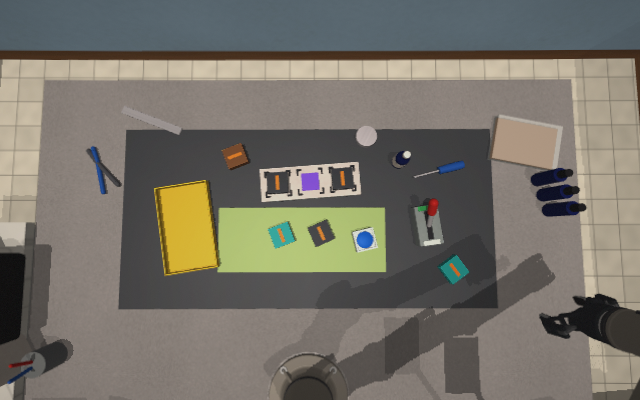

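View pics/side0.png

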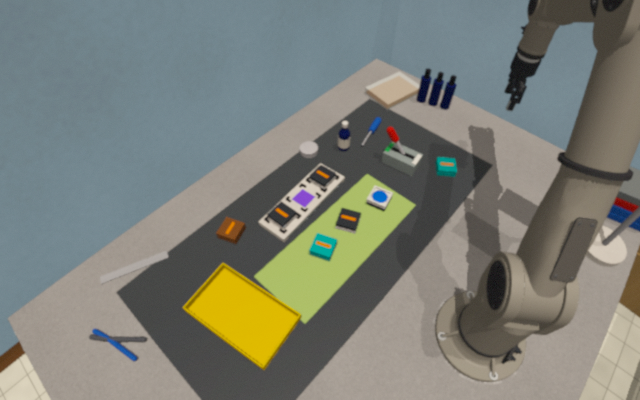

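The top view shows the bed at (310,182) with finished cassettes at (278,182) and (342,178), the tray at (187,228), and the isolator at (428,225) with its red grip at (433,207), leaning to the green mark.

Candidates for a new cassette:
- (321,233): dark grey with an orange bar. It fits, lying blue face down.
- (364,239): white and blue. It fits, lying blue face up.
- (281,235) and (454,270): turquoise look-alikes.
- (235,156): the brown look-alike.

I'll confirm in one enlarged crop.

```bash
python3 - <<'E'
from h import *
a=cam('top');b=cam('side')
np.save('top0.npy',a,allow_pickle=True);np.save('side0.npy',b,allow_pickle=True)
c=a['image'][130:290,225:485,::-1];cv2.imwrite('pics/crop1.png',cv2.resize(c,None,fx=3,fy=3,interpolation=cv2.INTER_CUBIC))
def blobs(c,name,lo,hi,mn=20):
    h=cv2.cvtColor(c['image'],cv2.COLOR_RGB2HSV);m=cv2.inRange(h,lo,hi)
    n,_,st,ce=cv2.connectedComponentsWithStats(m)
    for i in range(1,n):
        if st[i,4]>=mn: print(name,np.round(ce[i],1),st[i])
for c,n in((a,'top'),(b,'side')):
    blobs(c,n+' orange',(5,150,130),(17,255,255),15)
    blobs(c,n+' blue',(105,150,120),(120,255,255),40)
    blobs(c,n+' red',(0,180,110),(3,255,255),20)
    blobs(c,n+' violet',(125,100,100),(145,255,255),20)
    blobs(c,n+' yellow',(20,200,100),(30,255,255),200)
E
```

```text
top orange [234.2 155.3] [227 152  16   8  62]
top orange [342.1 177.9] [340 171   5  15  54]
top orange [276.8 181.9] [275 175   5  15  53]
top orange [320.7 233. ] [317 227   8  13  46]
top orange [281. 235.] [278 229   7  13  36]
top orange [454.4 269. ] [450 263  10  13  40]
top blue [451.7 166.5] [440 162  24  11 144]
top blue [ 99.7 179.1] [ 96 164   8  30  74]
top blue [364.4 239.5] [357 232  16  16 202]
top red [432.7 206.7] [428 199  10  17 119]
top violet [309.8 181.3] [301 173  18  18 283]
side orange [322.1 173.6] [316 170  13   8  50]
side orange [281.3 212.2] [275 208  14  10  55]
side orange [348.2 217.4] [341 215  15   6  51]
side orange [230.4 227.6] [220 219  22  19 189]
side blue [374.9 123.5] [369 117  12  14  84]
side blue [116.1 344.8] [ 93 330  44  30 199]
side red [392.2 133.7] [387 127  12  15  99]
side red [625.6 204.2] [615 198  23  13 129]
side violet [303.  197.8] [293 190  21  17 192]
side yellow [242.6 314.4] [ 183  263  118  106 6336]
```

View pics/crop1.png

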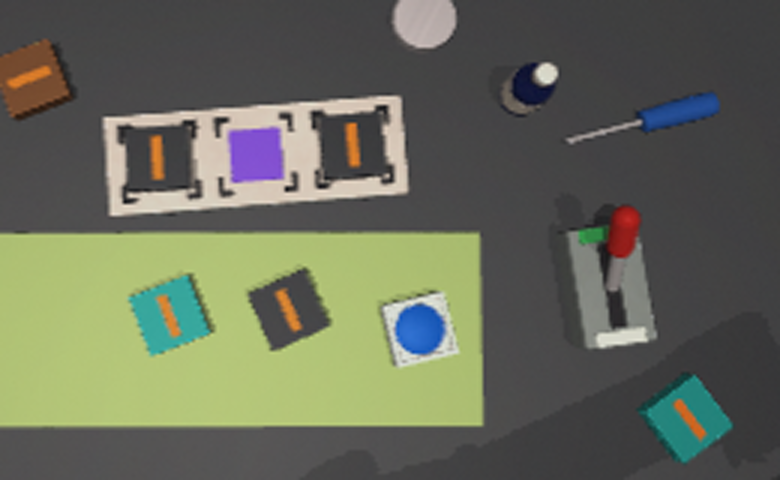

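The crop confirms two new cassettes: grey with orange bar at top-view (321,233), and white/blue at (364,239). The turquoise and brown ones stay. The green mark is at crop (592,236), the white mark at (621,337), and the toggle is on. Next I triangulate.

```bash
python3 - <<'E'
from h import *
a=np.load('top0.npy',allow_pickle=True).item();b=np.load('side0.npy',allow_pickle=True).item()
h=cv2.cvtColor(b['image'],cv2.COLOR_RGB2HSV);m=cv2.inRange(h[185:210,365:395],(98,130,100),(125,255,255));ys,xs=np.nonzero(m);bl=(365+xs.mean(),185+ys.mean());print('blue side',bl,len(xs))
for n,u,v in(('done_p(342)',(342.1,177.9),(322.1,173.6)),('done(277)',(276.8,181.9),(281.3,212.2)),('newA grey',(320.7,233),(348.2,217.4)),('newB blue',(364.4,239.5),bl),('red',(432.7,206.7),(392.2,133.7)),('violet',(309.8,181.3),(303,197.8))):
    X,e=tri(a,u,b,v);print(n,np.round(X,4),'gap',round(e,4), 'mm/px',)
def P(u,z):return plane(a,u,z)
# yaw by contours: corners
ha=cv2.cvtColor(a['image'],cv2.COLOR_RGB2HSV)
def rect(mask,n,z):
    cs,_=cv2.findContours(mask,cv2.RETR_EXTERNAL,cv2.CHAIN_APPROX_NONE)
    for c in cs:
        if cv2.contourArea(c)<150: continue
        w=np.array([P(p,z)[:2] for p in c.reshape(-1,2)],np.float32)
        r=cv2.minAreaRect(w*1000);print(n,np.round(r[0],1),np.round(r[1],1),round(r[2],1),cv2.contourArea(c))
def sub(m,x0,y0,x1,y1):
    o=np.zeros_like(m);o[y0:y1,x0:x1]=m[y0:y1,x0:x1];return o
green=cv2.inRange(ha,(30,60,80),(45,255,255))
rect(sub(255-green,300,216,342,252),'A outl',.02)
rect(sub(cv2.inRange(ha,(0,0,150),(180,90,255))|cv2.inRange(ha,(100,100,80),(125,255,255)),345,220,384,256),'B top',.028)
rect(sub(cv2.inRange(ha,(0,0,110),(180,60,255)),250,155,366,206),'bed',.02)
rect(cv2.inRange(ha,(125,100,100),(145,255,255)),'violet',.02)
rect(cv2.inRange(ha,(18,150,60),(32,255,255)),'tray',.028)
rect(sub(cv2.inRange(ha,(0,0,85),(180,70,255)),408,200,448,252),'iso',.05)
g=sub(cv2.inRange(ha,(50,120,60),(80,255,255)),408,195,448,252);ys,xs=np.nonzero(g);print('green',P((xs.mean(),ys.mean()),.05),len(xs))
w=sub(cv2.inRange(ha,(0,0,190),(180,60,255)),408,225,448,252);ys,xs=np.nonzero(w);print('white',P((xs.mean(),ys.mean()),.05),len(xs))
for u in((342.1,177.9),(276.8,181.9)):print(P(u,.048))
rect(cv2.inRange(ha,(5,150,130),(17,255,255))*0+sub(cv2.inRange(ha,(5,150,130),(17,255,255)),0,0,640,400),'bar',.03)
E
```

```text
blue side (np.float64(379.475), np.float64(196.10833333333332)) 120
done_p(342) [ 0.6447 -0.1049  0.0535] gap 0.0005 mm/px
done(277) [0.6331 0.0919 0.0523] gap 0.0001 mm/px
newA grey [ 0.4792 -0.0402  0.0327] gap 0.0002 mm/px
newB blue [ 0.4591 -0.173   0.0293] gap 0.0002 mm/px
red [ 0.553  -0.3543  0.1166] gap 0.0005 mm/px
violet [ 0.6388 -0.0072  0.0232] gap 0.0005 mm/px
A outl [479.9 -40.7] [63.9 62.9] 23.7 393.5
B top [ 459.1 -173.5] [65.3 68.6] 13.1 438.0
bed [639.   -6.8] [103.9 311.4] 4.3 3196.0
violet [639.5  -7.2] [52.8 52. ] 4.3 251.0
tray [500.  369.5] [269.6 166.9] 9.1 4733.0
iso [ 501.6 -361.8] [119.5  71.7] 7.6 693.5
green [ 0.55327421 -0.34419264  0.05      ] 39
white [ 0.45164402 -0.37029271  0.05      ] 70
[ 0.6453394  -0.10549582  0.048     ]
[0.63360983 0.09228796 0.048     ]
```

```bash
cat >> h.py <<'E'
from scipy.spatial.transform import Rotation as Rn
def Rt(yaw,tilt=0): return Rn.from_euler('z',yaw,degrees=True)*Rn.from_euler('x',180,degrees=True)*Rn.from_euler('y',tilt,degrees=True)
def cur():
    o=bot.get_obs(); q=o['tool_rot']; return np.array(o['eef_pos']),Rn.from_quat([q[1],q[2],q[3],q[0]]),o
def plan(*wps):
    """wps: (xyz,yaw[,tilt]); prints each leg's tool-frame shift mm, rotvec deg, min rows (each leg its own call)"""
    p,R,o=cur(); print('t %.1f'%o['t'],'pos',np.round(p,4),'euler zyx',np.round((R*Rn.from_euler('x',-180,degrees=True)).as_euler('zyx',degrees=True),1),'F',np.round(o['contact_force'],1),'w',round(o['gripper_width'],3),'gf',round(o['grasp_force'],1))
    for w in wps:
        X=np.array(w[0],float);T=Rt(*w[1:]);s=R.inv().apply(X-p)*1000;r=(R.inv()*T).as_rotvec(degrees=True)
        print(w,'->',np.round(s,1),np.round(r,1),'rows %.1f'%max(np.linalg.norm(s)/41.7,np.linalg.norm(r)/7.16)); p,R=X,T
E
python3 - <<'E'
from h import *
H=np.array([.5016,-.3618]);d=np.array([np.cos(np.radians(7.6)),np.sin(np.radians(7.6))])
f=lambda x,z:np.r_[H+x*d,z]
plan((f(.125,.231),7.6),(f(.125,.1),7.6),(f(-.055,.1),7.6),(f(-.02,.1),7.6),(f(-.02,.231),7.6))
E
```

```text
t 0.2 pos [ 0.3012 -0.6037  0.2307] euler zyx [26.5  0.   0.1] F [-0.5 -0.3  0.5] w 0.999 gf 0.0
(array([ 0.62550194, -0.34526795,  0.231     ]), 7.6) -> [ 4.056e+02 -8.650e+01 -2.000e-01] [-0.1  0.  18.9] rows 9.9
(array([ 0.62550194, -0.34526795,  0.1       ]), 7.6) -> [ -0.  -0. 131.] [0. 0. 0.] rows 3.1
(array([ 0.44708315, -0.3690741 ,  0.1       ]), 7.6) -> [-180.    0.    0.] [0. 0. 0.] rows 4.3
(array([ 0.48177569, -0.36444513,  0.1       ]), 7.6) -> [35. -0. -0.] [0. 0. 0.] rows 0.8
(array([ 0.48177569, -0.36444513,  0.231     ]), 7.6) -> [   0.    0. -131.] [0. 0. 0.] rows 3.1
```

step_arm --increments '[[[-1, 200, -43, 0, 0, 0, 7], [-1, 406, -86, 0, 0, 0, 19], [-1, 406, -86, 0, 0, 0, 19], [-1, 406, -86, 0, 0, 0, 19], [-1, 406, -86, 0, 0, 0, 19], [-1, 406, -86, 0, 0, 0, 19], [-1, 406, -86, 0, 0, 0, 19], [-1, 406, -86, 0, 0, 0, 19], [-1, 406, -86, 0, 0, 0, 19], [-1, 406, -86, 0, 0, 0, 19]]]'

```text
t: 1.03
eef_pos: [0.6278, -0.3439, 0.2312]
tool_rot: [-0.0, 0.998, 0.066, -0.0]
contact_force: [-0.0, -0.5, -0.1]
gripper_width: -0.003
grasp_force: 0.0
```

step_arm --increments '[[[-1, 0, 0, 0, 0, 0, 0], [-1, 0, 0, 0, 0, 0, 0], [-1, 0, 0, 35, 0, 0, 0], [-1, 0, 0, 70, 0, 0, 0], [-1, 0, 0, 105, 0, 0, 0], [-1, 0, 0, 131, 0, 0, 0], [-1, 0, 0, 131, 0, 0, 0], [-1, 0, 0, 131, 0, 0, 0]]]'

```text
t: 1.7
eef_pos: [0.6242, -0.3468, 0.0992]
tool_rot: [-0.0, 0.998, 0.065, -0.002]
contact_force: [0.8, 0.1, 0.6]
gripper_width: 0.004
grasp_force: 0.0
```

Accurate. Now push the toggle.

step_arm --increments '[[[-1, -25, 0, 0, 0, 0, 0], [-1, -45, 0, 0, 0, 0, 0], [-1, -65, 0, 0, 0, 0, 0], [-1, -85, 0, 0, 0, 0, 0], [-1, -105, 0, 0, 0, 0, 0], [-1, -125, 0, 0, 0, 0, 0], [-1, -145, 0, 0, 0, 0, 0], [-1, -160, 0, 0, 0, 0, 0], [-1, -168, 0, 0, 0, 0, 0], [-1, -168, 0, 0, 0, 0, 0]]]'

```text
t: 2.53
eef_pos: [0.4774, -0.3701, 0.1107]
tool_rot: [0.007, 0.998, 0.068, 0.017]
contact_force: [27.6, 1.9, 10.2]
gripper_width: 0.003
grasp_force: 13.6
```

step_arm --increments '[[[-1, 30, 0, 0, 0, 0, 0], [-1, 30, 0, -40, 0, 0, 0], [-1, 30, 0, -80, 0, 0, 0], [-1, 30, 0, -120, 0, 0, 0], [-1, 30, 0, -160, 0, 0, 0], [1, 30, 0, -160, 0, 0, 0], [1, 30, 0, -160, 0, 0, 0]]]'

```text
t: 3.12
eef_pos: [0.4912, -0.3661, 0.2666]
tool_rot: [0.003, 0.998, 0.065, 0.004]
contact_force: [-0.2, 0.8, -0.0]
gripper_width: 0.275
grasp_force: 0.0
```

```bash
python3 - <<'E'
from h import *
a=cam('top');w=cam('wrist')
c=a['image'][140:290,250:470,::-1];c=cv2.resize(c,(586,400));cv2.imwrite('pics/v1.png',cv2.resize(np.vstack([c,cv2.resize(w['image'][:,:,::-1],(586,366))]),None,fx=.78,fy=.78))
p,R,o=cur();print('wrist cam in tool:',R.inv().apply(-np.array(w['R']).T@np.array(w['t']).ravel()-p))
print(np.round(np.array(w['R'])@R.as_matrix(),2))
ha=cv2.cvtColor(a['image'],cv2.COLOR_RGB2HSV);m=cv2.inRange(ha,(0,180,110),(3,255,255));ys,xs=np.nonzero(m[180:260,400:460]);print('red',xs.mean()+400,ys.mean()+180,plane(a,(xs.mean()+400,ys.mean()+180),.109))
# grasp plans (pockets along bed x grip: tool y along bed x => yaw 4.3-90 or +90)
plan(([.6465,-.107,.17],-85.7),([.6465,-.107,.17],94.3))
E
```

```text
wrist cam in tool: [ 0.06761379  0.00100565 -0.14483693]
[[ 0.    1.   -0.  ]
 [-0.96  0.   -0.26]
 [-0.26  0.    0.96]]
red 438.56756756756755 242.3783783783784 [ 0.45274962 -0.37018463  0.109     ]
t 3.2 pos [ 0.4892 -0.3644  0.2618] euler zyx [ 7.5 -0.1 -0.1] F [-0.6  0.9  0.5] w 0.446 gf 0.0
([0.6465, -0.107, 0.17], -85.7) -> [ 189.2 -235.    91.8] [-0.  -0.2 93.2] rows 13.0
([0.6465, -0.107, 0.17], 94.3) -> [0. 0. 0.] [ -0.  -0. 180.] rows 25.1
```

View pics/v1.png

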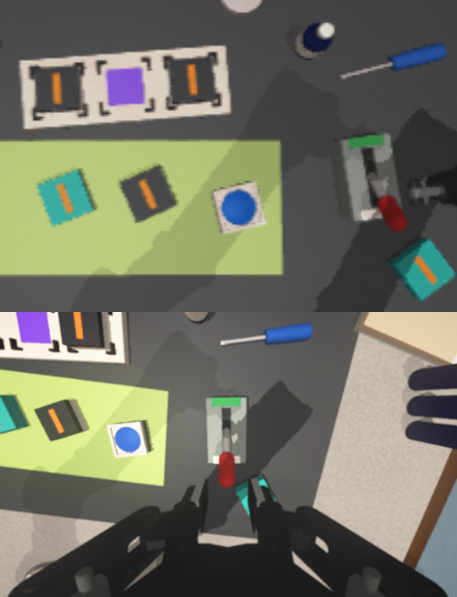

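Toggle is off (the red grip now leans to the white mark, at about (392,213) in the crop). Now the finished cassettes.

```bash
python3 - <<'E'
from h import *
T=np.array([.5005,.373]);u=np.array([np.cos(np.radians(9.1)),np.sin(np.radians(9.1))])
a=T+.06*u;b=T-.06*u;print(a,b)
plan(([.6455,-.106,.14],4.3),([.6455,-.106,.016],4.3),([.6455,-.106,.11],4.3),(np.r_[a,.11],9.1),(np.r_[a,.003],9.1),(np.r_[a,.11],9.1),([.6335,.092,.11],4.3),([.6335,.092,.016],4.3),([.6335,.092,.11],4.3),(np.r_[b,.11],9.1),(np.r_[b,.003],9.1))
E
```

```text
[0.55974483 0.38248948] [0.44125517 0.36351052]
t 3.2 pos [ 0.4892 -0.3644  0.2618] euler zyx [ 7.5 -0.1 -0.1] F [-0.6  0.9  0.5] w 0.446 gf 0.0
([0.6455, -0.106, 0.14], 4.3) -> [ 188.3 -236.1  121.8] [ 0.1 -0.1  3.2] rows 7.8
([0.6455, -0.106, 0.016], 4.3) -> [  0.  -0. 124.] [0. 0. 0.] rows 3.0
([0.6455, -0.106, 0.11], 4.3) -> [  0.   0. -94.] [0. 0. 0.] rows 2.3
(array([0.55974483, 0.38248948, 0.11      ]), 9.1) -> [ -48.9 -493.5   -0. ] [ 0.   0.  -4.8] rows 11.9
(array([0.55974483, 0.38248948, 0.003     ]), 9.1) -> [  0.  -0. 107.] [0. 0. 0.] rows 2.6
(array([0.55974483, 0.38248948, 0.11      ]), 9.1) -> [   0.    0. -107.] [0. 0. 0.] rows 2.6
([0.6335, 0.092, 0.11], 4.3) -> [ 26.9 298.5   0. ] [ 0.  -0.   4.8] rows 7.2
([0.6335, 0.092, 0.016], 4.3) -> [ 0. -0. 94.] [0. 0. 0.] rows 2.3
([0.6335, 0.092, 0.11], 4.3) -> [  0.   0. -94.] [0. 0. 0.] rows 2.3
(array([0.44125517, 0.36351052, 0.11      ]), 9.1) -> [-171.3 -285.2   -0. ] [ 0.   0.  -4.8] rows 8.0
(array([0.44125517, 0.36351052, 0.003     ]), 9.1) -> [  0.  -0. 107.] [0. 0. 0.] rows 2.6
```

step_arm --increments '[[[1, 100, -120, 0, 0, 0, 3], [1, 189, -236, 30, 0, 0, 3], [1, 189, -236, 122, 0, 0, 3], [1, 189, -236, 122, 0, 0, 3], [1, 189, -236, 122, 0, 0, 3], [1, 189, -236, 122, 0, 0, 3], [1, 189, -236, 122, 0, 0, 3], [1, 189, -236, 122, 0, 0, 3], [1, 189, -236, 122, 0, 0, 3], [1, 189, -236, 122, 0, 0, 3]]]'

```text
t: 4.05
eef_pos: [0.6451, -0.1017, 0.1355]
tool_rot: [-0.001, 0.999, 0.042, -0.002]
contact_force: [-0.9, -0.6, 0.4]
gripper_width: 1.001
grasp_force: 0.0
```

```bash
python3 - <<'E'
from h import *
w=cam('wrist','w1')
h=cv2.cvtColor(w['image'],cv2.COLOR_RGB2HSV);m=cv2.inRange(h,(5,150,110),(17,255,255))
n,_,st,ce=cv2.connectedComponentsWithStats(m)
for i in range(1,n):
    if st[i,4]>60: print(np.round(ce[i]),st[i,4],np.round(plane(w,ce[i],.048),4),np.round(plane(w,ce[i],.028),4))
plan(([.6455,-.106,.016],4.3))
E
```

```text
[ 93. 198.] 651 [0.6338 0.0928 0.048 ] [0.6269 0.1093 0.028 ]
[323. 201.] 497 [ 0.6485 -0.1051  0.048 ] [ 0.6429 -0.1058  0.028 ]
[244. 331.] 169 [ 0.5092 -0.0396  0.048 ] [ 0.4915 -0.0346  0.028 ]
t 4.1 pos [ 0.645  -0.1046  0.1367] euler zyx [4.6 0.2 0. ] F [-0.3  0.  -0.1] w 1.002 gf 0.0
([0.6455, -0.106, 0.016], 4.3) -> [  0.7   1.4 120.7] [-0.   0.2  0.3] rows 2.9
```

View pics/w1.png

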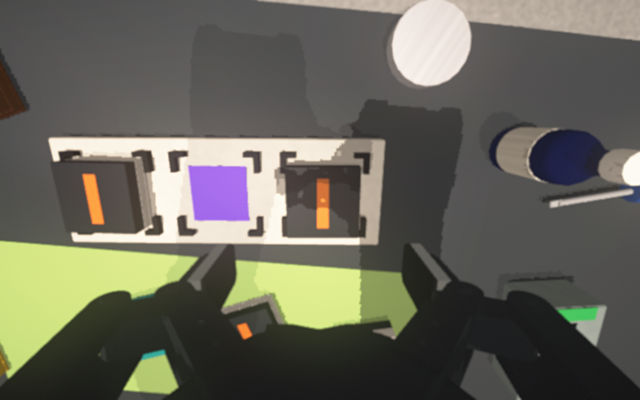

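The wrist view shows the finished cassette centred at (323,201) between the open fingers. Descending and gripping.

step_arm --increments '[[[1, 1, 1, 40, 0, 0, 0], [1, 1, 1, 75, 0, 0, 0], [1, 1, 1, 95, 0, 0, 0], [1, 1, 1, 110, 0, 0, 0], [1, 1, 1, 120, 0, 0, 0], [1, 1, 1, 120, 0, 0, 0], [-1, 1, 1, 120, 0, 0, 0], [-1, 1, 1, 120, 0, 0, 0], [-1, 1, 1, 120, 0, 0, 0], [-1, 1, 1, 120, 0, 0, 0]]]' --force 60

```text
t: 4.93
eef_pos: [0.6484, -0.1066, 0.0203]
tool_rot: [0.0, 0.999, 0.039, 0.002]
contact_force: [-0.3, -0.6, 5.1]
gripper_width: 0.739
grasp_force: 67.9
```

step_arm --increments '[[[-1, 0, 0, 0, 0, 0, 0], [-1, 0, 0, -20, 0, 0, 0], [-1, 0, 0, -50, 0, 0, 0], [-1, 0, 0, -94, 0, 0, 0], [-1, 0, 0, -94, 0, 0, 0], [-1, 0, 0, -94, 0, 0, 0]]]'

```text
t: 5.43
eef_pos: [0.6494, -0.1064, 0.116]
tool_rot: [0.0, 0.999, 0.039, 0.003]
contact_force: [-0.6, 1.0, -1.7]
gripper_width: 0.739
grasp_force: 67.2
```

```bash
python3 - <<'E'
from h import *
plan(([.5597,.3825,.115],9.1),([.5597,.3825,.006],9.1))
E
```

```text
t 5.4 pos [ 0.6494 -0.1064  0.116 ] euler zyx [ 4.5 -0.4 -0. ] F [-0.6  1.  -1.7] w 0.739 gf 67.2
([0.5597, 0.3825, 0.115], 9.1) -> [-5.100e+01 -4.944e+02  1.000e-01] [ 0.1 -0.4 -4.6] rows 11.9
([0.5597, 0.3825, 0.006], 9.1) -> [  0.  -0. 109.] [0. 0. 0.] rows 2.6
```

step_arm --increments '[[[-1, -10, -41, 0, 0, 0, 0], [-1, -51, -494, 0, 0, 0, -5], [-1, -51, -494, 0, 0, 0, -5], [-1, -51, -494, 0, 0, 0, -5], [-1, -51, -494, 0, 0, 0, -5], [-1, -51, -494, 0, 0, 0, -5], [-1, -51, -494, 0, 0, 0, -5], [-1, -51, -494, 0, 0, 0, -5], [-1, -51, -494, 0, 0, 0, -5], [-1, -51, -494, 0, 0, 0, -5]]]'

```text
t: 6.27
eef_pos: [0.5692, 0.3044, 0.1108]
tool_rot: [0.001, 0.997, 0.083, -0.001]
contact_force: [0.7, -0.1, -0.8]
gripper_width: 0.734
grasp_force: 72.2
```

```bash
python3 - <<'E'
from h import *
plan(([.5597,.3825,.115],9.1),([.5597,.3825,.006],9.1))
E
```

```text
t 6.3 pos [0.5692 0.3044 0.1108] euler zyx [ 9.5  0.1 -0.1] F [ 0.7 -0.1 -0.8] w 0.734 gf 72.2
([0.5597, 0.3825, 0.115], 9.1) -> [  3.5 -78.5  -4.3] [0.1 0.1 0.4] rows 1.9
([0.5597, 0.3825, 0.006], 9.1) -> [  0.  -0. 109.] [0. 0. 0.] rows 2.6
```

step_arm --increments '[[[-1, 3, -40, 0, 0, 0, 0], [-1, 3, -78, 0, 0, 0, 0], [-1, 3, -78, 0, 0, 0, 0], [-1, 3, -78, 0, 0, 0, 0]]]'

```text
t: 6.6
eef_pos: [0.558, 0.384, 0.1105]
tool_rot: [-0.0, 0.996, 0.086, -0.001]
contact_force: [-0.3, -1.0, -1.4]
gripper_width: 0.739
grasp_force: 72.4
```

step_arm --increments '[[[-1, 0, 0, 40, 0, 0, 0], [-1, 0, 0, 75, 0, 0, 0], [-1, 0, 0, 95, 0, 0, 0], [-1, 0, 0, 104, 0, 0, 0], [-1, 0, 0, 104, 0, 0, 0], [-1, 0, 0, 104, 0, 0, 0]]]'

```text
t: 7.1
eef_pos: [0.5614, 0.3789, 0.0079]
tool_rot: [0.001, 0.997, 0.082, -0.0]
contact_force: [0.8, 0.1, 0.3]
gripper_width: 0.733
grasp_force: 73.0
```

step_arm --increments '[[[-1, 0, 0, 1, 0, 0, 0], [0.9, 0, 0, 1, 0, 0, 0], [0.9, 0, 0, 1, 0, 0, 0], [0.9, 0, 0, 1, 0, 0, 0], [1, 0, 0, -20, 0, 0, 0], [1, 0, 0, -60, 0, 0, 0], [1, 0, 0, -107, 0, 0, 0], [1, 0, 0, -107, 0, 0, 0], [1, 0, 0, -107, 0, 0, 0]]]'

```text
t: 7.85
eef_pos: [0.5633, 0.3824, 0.1201]
tool_rot: [-0.002, 0.997, 0.083, 0.004]
contact_force: [0.8, -0.5, -1.1]
gripper_width: 1.001
grasp_force: 0.0
```

step_arm --increments '[[[1, 20, 40, 0, 0, 0, 0], [1, 27, 290, 0, 0, 0, 5], [1, 27, 290, 0, 0, 0, 5], [1, 27, 290, 0, 0, 0, 5], [1, 27, 290, 0, 0, 0, 5], [1, 27, 290, 0, 0, 0, 5], [1, 27, 290, 0, 0, 0, 5], [1, 27, 290, 0, 0, 0, 5], [1, 27, 290, 0, 0, 0, 5], [1, 27, 290, 0, 0, 0, 5]]]'

```text
t: 8.68
eef_pos: [0.635, 0.0989, 0.1145]
tool_rot: [-0.0, 0.999, 0.039, -0.001]
contact_force: [-0.1, 0.9, 0.5]
gripper_width: 1.001
grasp_force: 0.0
```

```bash
python3 - <<'E'
from h import *
w=cam('wrist')
h=cv2.cvtColor(w['image'],cv2.COLOR_RGB2HSV);m=cv2.inRange(h,(5,150,110),(17,255,255))
n,_,st,ce=cv2.connectedComponentsWithStats(m)
for i in range(1,n):
    if st[i,4]>60: print(np.round(ce[i]),st[i,4],np.round(plane(w,ce[i],.048),4))
plan(([.634,.0925,.0215],4.3),([.634,.0925,.115],4.3),([.4413,.3635,.115],9.1),([.4413,.3635,.006],9.1))
E
```

```text
[161.  86.] 6994 [0.7195 0.2159 0.048 ]
[326. 215.] 738 [0.6336 0.0923 0.048 ]
[  7. 266.] 448 [0.5662 0.3585 0.048 ]
t 8.7 pos [0.6348 0.1005 0.1146] euler zyx [4.6 0.1 0. ] F [ 0.   0.1 -0. ] w 1.002 gf 0.0
([0.634, 0.0925, 0.0215], 4.3) -> [-1.3  8.  93.1] [-0.1  0.1  0.3] rows 2.2
([0.634, 0.0925, 0.115], 4.3) -> [  0.    0.  -93.5] [0. 0. 0.] rows 2.2
([0.4413, 0.3635, 0.115], 9.1) -> [-171.8 -284.7   -0. ] [ 0.   0.  -4.8] rows 8.0
([0.4413, 0.3635, 0.006], 9.1) -> [  0.  -0. 109.] [0. 0. 0.] rows 2.6
```

step_arm --increments '[[[1, -1, 8, 35, 0, 0, 0], [1, -1, 8, 65, 0, 0, 0], [1, -1, 8, 82, 0, 0, 0], [1, -1, 8, 92, 0, 0, 0], [1, -1, 8, 92, 0, 0, 0], [-1, -1, 8, 92, 0, 0, 0], [-1, -1, 8, 92, 0, 0, 0], [-1, -1, 8, 92, 0, 0, 0], [-1, -1, 8, 92, 0, 0, 0], [-1, -1, 8, 92, 0, 0, 0]]]'

```text
t: 9.57
eef_pos: [0.6365, 0.0917, 0.0252]
tool_rot: [-0.001, 0.999, 0.039, 0.002]
contact_force: [-0.8, 0.6, 6.6]
gripper_width: 0.736
grasp_force: 67.2
```

step_arm --increments '[[[-1, 0, 0, -20, 0, 0, 0], [-1, 0, 0, -50, 0, 0, 0], [-1, 0, 0, -94, 0, 0, 0], [-1, 0, 0, -94, 0, 0, 0], [-1, 0, 0, -94, 0, 0, 0]]]'

```text
t: 9.98
eef_pos: [0.6375, 0.0913, 0.121]
tool_rot: [-0.001, 0.999, 0.039, 0.003]
contact_force: [0.6, -0.3, -1.6]
gripper_width: 0.734
grasp_force: 66.4
```

step_arm --increments '[[[-1, -20, -33, 0, 0, 0, 0], [-1, -172, -285, 0, 0, 0, -5], [-1, -172, -285, 0, 0, 0, -5], [-1, -172, -285, 0, 0, 0, -5], [-1, -172, -285, 0, 0, 0, -5], [-1, -172, -285, 0, 0, 0, -5], [-1, -172, -285, 0, 0, 0, -5], [-1, -172, -285, 0, 0, 0, -5], [-1, -172, -285, 0, 0, 0, -5], [-1, -172, -285, 0, 0, 0, -5]]]'

```text
t: 10.82
eef_pos: [0.4376, 0.3644, 0.1161]
tool_rot: [-0.0, 0.996, 0.087, -0.001]
contact_force: [-0.6, -1.6, -1.3]
gripper_width: 0.731
grasp_force: 66.3
```

```bash
python3 - <<'E'
from h import *
plan(([.4413,.3635,.006],9.1))
E
```

```text
t 10.8 pos [0.4376 0.3644 0.1161] euler zyx [9.9 0.1 0. ] F [-0.6 -1.6 -1.3] w 0.731 gf 66.3
([0.4413, 0.3635, 0.006], 9.1) -> [  3.7   1.6 110.1] [-0.   0.1  0.8] rows 2.6
```

step_arm --increments '[[[-1, 3, 1, 40, 0, 0, 0], [-1, 3, 1, 75, 0, 0, 0], [-1, 3, 1, 95, 0, 0, 0], [-1, 3, 1, 104, 0, 0, 0], [-1, 3, 1, 106, 0, 0, 0], [-1, 3, 1, 106, 0, 0, 0]]]'

```text
t: 11.32
eef_pos: [0.4447, 0.3597, 0.0106]
tool_rot: [0.001, 0.997, 0.082, -0.0]
contact_force: [-0.3, -0.4, -0.7]
gripper_width: 0.733
grasp_force: 66.8
```

step_arm --increments '[[[0.9, 0, 0, 0, 0, 0, 0], [0.9, 0, 0, 0, 0, 0, 0], [0.9, 0, 0, 0, 0, 0, 0], [1, 0, 0, -20, 0, 0, 0], [1, 0, 0, -60, 0, 0, 0], [1, 0, 0, -100, 0, 0, 0], [1, 0, 0, -140, 0, 0, 0], [1, 0, 200, -150, 0, 0, 0], [1, 0, 200, -150, 0, 0, 0], [1, 0, 200, -150, 0, 0, 0]]]'

```text
t: 12.15
eef_pos: [0.4655, 0.2374, 0.1594]
tool_rot: [-0.001, 0.996, 0.084, 0.002]
contact_force: [0.8, 0.2, -0.8]
gripper_width: 1.0
grasp_force: 0.0
```

```bash
python3 - <<'E'
from h import *
a=cam('top','t2');plan(([.4413,.3635,.006],9.1))
h=cv2.cvtColor(a['image'],cv2.COLOR_RGB2HSV);m=cv2.inRange(h,(5,150,110),(17,255,255))
n,_,st,ce=cv2.connectedComponentsWithStats(m)
for i in range(1,n):
    if st[i,4]>20: print(np.round(ce[i],1),st[i,4],np.round(plane(a,ce[i],.028),4))
c=a['image'][130:290,140:400,::-1];cv2.imwrite('pics/t2.png',cv2.resize(c,None,fx=2.5,fy=2.5))
E
```

```text
t 12.2 pos [0.4675 0.2263 0.1587] euler zyx [ 9.  -0.1 -0.3] F [ 1.4 -7.9 -0.3] w 0.998 gf 0.0
([0.4413, 0.3635, 0.006], 9.1) -> [  -4.6 -140.4  151.9] [ 0.3 -0.1 -0.1] rows 5.0
[234.2 155.2] 359 [0.72   0.2269 0.028 ]
[183.1 206.4] 55 [0.5614 0.3804 0.028 ]
[320.7 233. ] 46 [ 0.4793 -0.0404  0.028 ]
[281.  235.2] 34 [0.4729 0.0804 0.028 ]
[454.4 269. ] 40 [ 0.3701 -0.443   0.028 ]
```

View pics/t2.png

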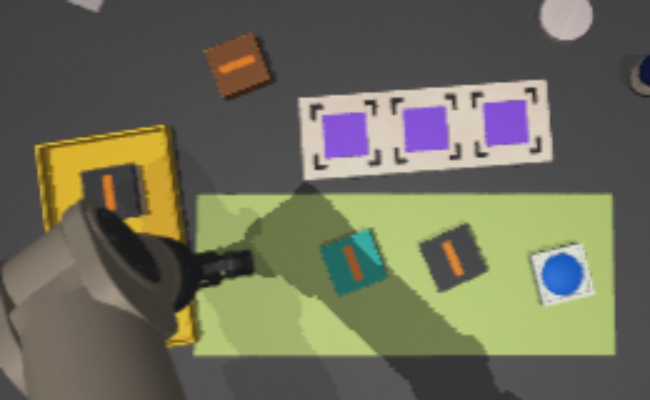

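```bash
python3 - <<'E'
from h import *
a=cam('top')
h=cv2.cvtColor(a['image'],cv2.COLOR_RGB2HSV);m=cv2.inRange(h,(125,100,60),(145,255,255))
n,_,st,ce=cv2.connectedComponentsWithStats(m)
for i in range(1,n):
    if st[i,4]>50: print(np.round(ce[i],1),st[i,4],np.round(plane(a,ce[i],.02),4))
plan(([.479,-.0405,.12],23.7),([.479,-.0405,.005],23.7),([.479,-.0405,.10],23.7),([.6465,-.107,.10],4.3),([.639,-.007,.10],4.3),([.6315,.0925,.10],4.3))
E
```

```text
[341.8 178.7] 284 [ 0.6469 -0.1069  0.02  ]
[309.8 181.3] 283 [ 0.6391 -0.0074  0.02  ]
[277.6 183.7] 287 [0.6318 0.0926 0.02  ]
t 12.2 pos [0.467  0.2299 0.1585] euler zyx [ 8.9 -0.1 -0.2] F [-0.1  0.6 -0.5] w 1.002 gf 0.0
([0.479, -0.0405, 0.12], 23.7) -> [-30.2 268.8  39.5] [  0.2  -0.  -14.8] rows 6.6
([0.479, -0.0405, 0.005], 23.7) -> [ -0.  -0. 115.] [0. 0. 0.] rows 2.8
([0.479, -0.0405, 0.1], 23.7) -> [  0.   0. -95.] [0. 0. 0.] rows 2.3
([0.6465, -0.107, 0.1], 4.3) -> [126.6 128.2   0. ] [ 0.  -0.  19.4] rows 4.3
([0.639, -0.007, 0.1], 4.3) -> [   0.  -100.3   -0. ] [0. 0. 0.] rows 2.4
([0.6315, 0.0925, 0.1], 4.3) -> [ -0.  -99.8  -0. ] [0. 0. 0.] rows 2.4
```

step_arm --increments '[[[1, -10, 35, 0, 0, 0, -5], [1, -30, 269, 39, 0, 0, -15], [1, -30, 269, 39, 0, 0, -15], [1, -30, 269, 39, 0, 0, -15], [1, -30, 269, 39, 0, 0, -15], [1, -30, 269, 39, 0, 0, -15], [1, -30, 269, 39, 0, 0, -15], [1, -30, 269, 39, 0, 0, -15], [1, -30, 269, 39, 0, 0, -15], [1, -30, 269, 39, 0, 0, -15]]]'

```text
t: 13.08
eef_pos: [0.4802, -0.0316, 0.119]
tool_rot: [-0.0, 0.977, 0.212, 0.001]
contact_force: [0.7, 0.7, -0.5]
gripper_width: 1.0
grasp_force: 0.0
```

```bash
python3 - <<'E'
from h import *
w=cam('wrist','w3')
h=cv2.cvtColor(w['image'],cv2.COLOR_RGB2HSV);m=cv2.inRange(h,(5,150,110),(17,255,255))
n,_,st,ce=cv2.connectedComponentsWithStats(m)
for i in range(1,n):
    if st[i,4]>60: print(np.round(ce[i]),st[i,4],np.round(plane(w,ce[i],.028),4))
plan(([.479,-.0405,.005],23.7))
E
```

```text
[192. 155.] 573 [0.4747 0.0817 0.028 ]
[327. 208.] 614 [ 0.48   -0.0399  0.028 ]
t 13.1 pos [ 0.4803 -0.0309  0.119 ] euler zyx [24.6 -0.1  0. ] F [-0.1  0.8 -0.2] w 0.998 gf 0.0
([0.479, -0.0405, 0.005], 23.7) -> [ -5.3   8.2 114. ] [-0.  -0.1  0.9] rows 2.7
```

View pics/w3.png

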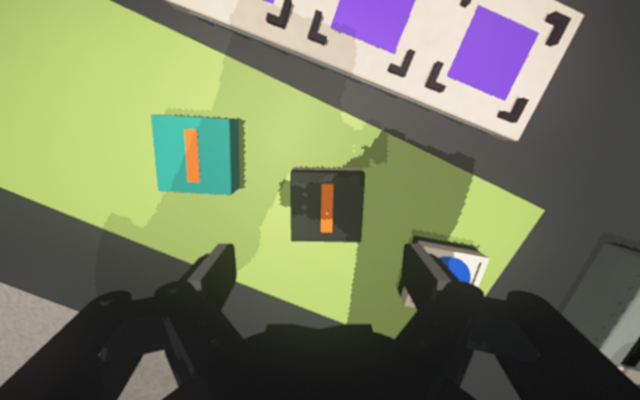

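The grey cassette is centred and square to the fingers at (327,208). Gripping.

step_arm --increments '[[[1, -4, 8, 35, 0, 0, 1], [1, -4, 8, 70, 0, 0, 1], [1, -4, 8, 95, 0, 0, 1], [1, -4, 8, 112, 0, 0, 1], [1, -4, 8, 112, 0, 0, 1], [-1, -4, 8, 112, 0, 0, 1], [-1, -4, 8, 112, 0, 0, 1], [-1, -4, 8, 112, 0, 0, 1], [-1, -4, 8, 112, 0, 0, 1], [-1, -4, 8, 112, 0, 0, 1]]]'

```text
t: 13.97
eef_pos: [0.4808, -0.0407, 0.0081]
tool_rot: [0.0, 0.979, 0.204, 0.001]
contact_force: [-1.5, 2.2, 8.8]
gripper_width: 0.734
grasp_force: 66.6
```

step_arm --increments '[[[-1, 0, 0, -20, 0, 0, 0], [-1, 0, 0, -50, 0, 0, 0], [-1, 0, 0, -95, 0, 0, 0], [-1, 0, 0, -95, 0, 0, 0], [-1, 0, 0, -95, 0, 0, 0]]]'

```text
t: 14.38
eef_pos: [0.4819, -0.0413, 0.1047]
tool_rot: [0.001, 0.979, 0.204, 0.004]
contact_force: [-1.1, -0.8, -1.9]
gripper_width: 0.731
grasp_force: 66.6
```

```bash
python3 - <<'E'
from h import *
plan(([.6469,-.1069,.1],4.3))
E
```

```text
t 14.4 pos [ 0.4819 -0.0413  0.1047] euler zyx [23.5 -0.4 -0. ] F [-1.1 -0.8 -1.9] w 0.731 gf 66.6
([0.6469, -0.1069, 0.1], 4.3) -> [125.1 125.9   5.9] [ 0.1 -0.4 19.2] rows 4.3
```

step_arm --increments '[[[-1, 30, 30, 0, 0, 0, 5], [-1, 125, 126, 0, 0, 0, 19], [-1, 125, 126, 0, 0, 0, 19], [-1, 125, 126, 0, 0, 0, 19], [-1, 125, 126, 0, 0, 0, 19], [-1, 125, 126, 0, 0, 0, 19], [-1, 125, 126, 0, 0, 0, 19], [-1, 125, 126, 0, 0, 0, 19], [-1, 125, 126, 0, 0, 0, 19]]]'

```text
t: 15.13
eef_pos: [0.6427, -0.1061, 0.1008]
tool_rot: [-0.0, 0.999, 0.04, -0.001]
contact_force: [-0.1, -0.3, -1.0]
gripper_width: 0.731
grasp_force: 66.4
```

```bash
python3 - <<'E'
from h import *
w=cam('wrist')
h=cv2.cvtColor(w['image'],cv2.COLOR_RGB2HSV);m=cv2.inRange(h,(5,150,110),(17,255,255))
n,_,st,ce=cv2.connectedComponentsWithStats(m)
for i in range(1,n):
    if st[i,4]>60: print(np.round(ce[i]),st[i,4],np.round(plane(w,ce[i],.126),4))
plan(([.6469,-.1069,.028],4.3))
E
```

```text
[319. 266.] 1701 [ 0.6459 -0.1064  0.126 ]
t 15.2 pos [ 0.643  -0.1062  0.1012] euler zyx [4.6 0.1 0. ] F [-0.5  0.5 -1.3] w 0.731 gf 66.4
([0.6469, -0.1069, 0.028], 4.3) -> [ 3.9  1.1 73.2] [-0.   0.1  0.3] rows 1.8
```

step_arm --increments '[[[-1, 2, 1, 30, 0, 0, 0], [-1, 2, 1, 55, 0, 0, 0], [-1, 2, 1, 63, 0, 0, 0], [-1, 2, 1, 69, 0, 0, 0], [-1, 2, 1, 72, 0, 0, 0], [-1, 2, 1, 72, 0, 0, 0]]]'

```text
t: 15.68
eef_pos: [0.6462, -0.1076, 0.0297]
tool_rot: [-0.0, 0.999, 0.04, -0.0]
contact_force: [0.7, 0.6, -1.3]
gripper_width: 0.728
grasp_force: 66.8
```

step_arm --increments '[[[0.8, 0, 0, 1, 0, 0, 0], [0.9, 0, 0, 1, 0, 0, 0], [0.9, 0, 0, 1, 0, 0, 0], [1, 0, 0, -20, 0, 0, 0], [1, 0, 0, -60, 0, 0, 0], [1, 0, 0, -100, 0, 0, 0], [1, 0, 0, -140, 0, 0, 0], [1, 0, 0, -140, 0, 0, 0], [1, 0, 0, -140, 0, 0, 0]]]'

```text
t: 16.43
eef_pos: [0.6487, -0.1081, 0.1734]
tool_rot: [0.0, 0.999, 0.039, 0.004]
contact_force: [-0.6, -0.2, -0.1]
gripper_width: 1.002
grasp_force: 0.0
```

```bash
python3 - <<'E'
from h import *
w=cam('wrist','w4');t=cam('top')
for c in(w,t):
  h=cv2.cvtColor(c['image'],cv2.COLOR_RGB2HSV);m=cv2.inRange(h,(5,150,110),(17,255,255))
  n,_,st,ce=cv2.connectedComponentsWithStats(m)
  for i in range(1,n):
    if st[i,4]>40: print(np.round(ce[i]),st[i,4],np.round(plane(c,ce[i],.048),4),np.round(plane(c,ce[i],.032),4))
plan()
E
```

```text
[ 10. 101.] 1139 [0.7158 0.1835 0.048 ] [0.7159 0.2006 0.032 ]
[318. 196.] 380 [ 0.6477 -0.1083  0.048 ] [ 0.6437 -0.1086  0.032 ]
[234. 155.] 361 [0.7156 0.2219 0.048 ] [0.719  0.2254 0.032 ]
[183. 206.] 56 [0.5598 0.3732 0.048 ] [0.5608 0.379  0.032 ]
[188. 245.] 54 [0.4435 0.3539 0.048 ] [0.4428 0.3594 0.032 ]
t 16.5 pos [ 0.646  -0.1077  0.1693] euler zyx [4.5 0.  0. ] F [0.3 0.2 0.1] w 0.999 gf 0.0
```

View pics/w4.png

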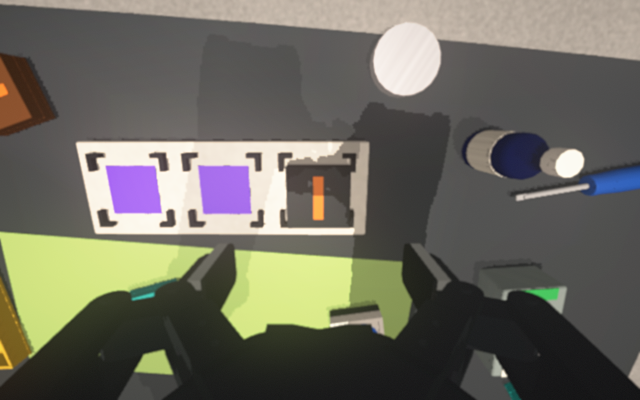

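A sits within its guides at (318,196) and both finished ones are in the tray. Before flipping B, I test the tilt range in free air.

```bash
python3 - <<'E'
from h import *
plan(([.5,-.12,.27],-14),([.5,-.12,.27],-14,65),([.5,-.12,.27],-14,-65))
E
```

```text
t 16.5 pos [ 0.646  -0.1077  0.1693] euler zyx [4.5 0.  0. ] F [0.3 0.2 0.1] w 0.999 gf 0.0
([0.5, -0.12, 0.27], -14) -> [-146.6    0.7 -100.6] [-0.   0.  18.5] rows 4.3
([0.5, -0.12, 0.27], -14, 65) -> [0. 0. 0.] [ 0. 65. -0.] rows 9.1
([0.5, -0.12, 0.27], -14, -65) -> [0. 0. 0.] [   0. -130.   -0.] rows 18.2
```

step_arm --increments '[[[1, 0, 0, -40, 0, 0, 0], [1, -147, 0, -101, 0, 0, 18], [1, -147, 0, -101, 0, 0, 18], [1, -147, 0, -101, 0, 0, 18], [1, -147, 0, -101, 0, 0, 18], [1, -147, 0, -101, 0, 0, 18], [1, -147, 0, -101, 0, 0, 18], [1, -147, 0, -101, 0, 0, 18]]]'

```text
t: 17.2
eef_pos: [0.4998, -0.119, 0.2695]
tool_rot: [-0.0, 0.993, -0.117, -0.001]
contact_force: [-0.5, 1.2, 0.5]
gripper_width: 1.005
grasp_force: 0.0
```

step_arm --increments '[[[1, 0, 0, 0, 0, -7, 0], [1, 0, 0, 0, 0, -70, 0], [1, 0, 0, 0, 0, -70, 0], [1, 0, 0, 0, 0, -70, 0], [1, 0, 0, 0, 0, -70, 0], [1, 0, 0, 0, 0, -70, 0], [1, 0, 0, 0, 0, -70, 0], [1, 0, 0, 0, 0, -70, 0], [1, 0, 0, 0, 0, -70, 0], [1, 0, 0, 0, 0, -70, 0]]]'

```text
t: 18.03
eef_pos: [0.4974, -0.1016, 0.2694]
tool_rot: [-0.069, 0.908, -0.078, -0.405]
contact_force: [4.5, 7.9, 0.4]
gripper_width: 1.003
grasp_force: 0.0
```

```bash
python3 - <<'E'
from h import *
plan(([.5,-.12,.27],-14,0));print(np.round(bot.get_obs()['q'],2))
E
```

```text
t 18.0 pos [ 0.4974 -0.1016  0.2694] euler zyx [-16.7  46.5  15.9] F [4.5 7.9 0.4] w 1.003 gf 0.0
([0.5, -0.12, 0.27], -14, 0) -> [ 2.8 17.4 -5.8] [-2.3 48.5  4. ] rows 6.8
[ 0.21  0.67 -0.13  1.4  -0.06  1.92 -1.66]
```

Radial back-tilt stops at 47° (j6 limit). I'll test sideways tilt with the tool's x tangential.

```bash
python3 - <<'E'
from h import *
plan(([.5,-.1,.27],-14,0),([.5,-.1,.27],76,0))
E
```

```text
t 18.0 pos [ 0.4974 -0.1016  0.2694] euler zyx [-16.7  46.5  15.9] F [4.5 7.9 0.4] w 1.003 gf 0.0
([0.5, -0.1, 0.27], -14, 0) -> [ 1.1 -2.2 -2. ] [-2.3 48.5  4. ] rows 6.8
([0.5, -0.1, 0.27], 76, 0) -> [0. 0. 0.] [  0.   0. -90.] rows 12.6
```

step_arm --increments '[[[1, 3, 0, -6, 0, 7, 0], [1, 3, 0, -6, -2, 48, 4], [1, 3, 0, -6, -2, 48, 4], [1, 3, 0, -6, -2, 48, 4], [1, 3, 0, -6, -2, 48, 4], [1, 3, 0, -6, -2, 48, 4], [1, 3, 0, -6, -2, 48, 4], [1, 3, 0, -6, -2, 48, 4], [1, 3, 0, -6, -2, 48, 4]]]'

```text
t: 18.78
eef_pos: [0.4969, -0.1164, 0.2662]
tool_rot: [0.022, 0.991, -0.134, -0.014]
contact_force: [0.4, 0.0, -0.5]
gripper_width: 1.003
grasp_force: 0.0
```

step_arm --increments '[[[1, 0, 0, 0, 0, 0, -7], [1, 0, 0, 0, 0, 0, -70], [1, 0, 0, 0, 0, 0, -70], [1, 0, 0, 0, 0, 0, -70], [1, 0, 0, 0, 0, 0, -70], [1, 0, 0, 0, 0, 0, -70], [1, 0, 0, 0, 0, 0, -70], [1, 0, 0, 0, 0, 0, -70], [1, 0, 0, 0, 0, 0, -70], [1, 0, 0, 0, 0, 0, -70]]]'

```text
t: 19.62
eef_pos: [0.4987, -0.1172, 0.2655]
tool_rot: [0.009, 0.887, 0.461, -0.025]
contact_force: [0.6, 0.8, -0.5]
gripper_width: 1.001
grasp_force: 0.0
```

```bash
python3 - <<'E'
from h import *
plan(([.5,-.1,.27],76,0),([.5,-.1,.27],76,-60));print(np.round(bot.get_obs()['q'],2))
E
```

```text
t 19.6 pos [ 0.4987 -0.1172  0.2655] euler zyx [54.9  2.  -2.2] F [ 0.6  0.8 -0.5] w 1.001 gf 0.0
([0.5, -0.1, 0.27], 76, 0) -> [14.6 -8.9 -5.2] [ -0.9   2.9 -21.1] rows 3.0
([0.5, -0.1, 0.27], 76, -60) -> [0. 0. 0.] [ -0. -60.  -0.] rows 8.4
[ 0.25  0.2  -0.2   1.87  0.09  1.11 -0.59]
```

step_arm --increments '[[[1, 5, 0, 0, 0, 0, -7], [1, 15, -9, -5, -1, 3, -21], [1, 15, -9, -5, -1, 3, -21], [1, 15, -9, -5, -1, 3, -21], [1, 15, -9, -5, -1, 3, -21]]]'

```text
t: 20.03
eef_pos: [0.4995, -0.1002, 0.2702]
tool_rot: [0.001, 0.792, 0.61, 0.001]
contact_force: [-0.4, -0.1, -0.5]
gripper_width: 1.0
grasp_force: 0.0
```

step_arm --increments '[[[1, 0, 0, 0, 0, -7, 0], [1, 0, 0, 0, 0, -70, 0], [1, 0, 0, 0, 0, -70, 0], [1, 0, 0, 0, 0, -70, 0], [1, 0, 0, 0, 0, -70, 0], [1, 0, 0, 0, 0, -70, 0], [1, 0, 0, 0, 0, -70, 0], [1, 0, 0, 0, 0, -70, 0], [1, 0, 0, 0, 0, -70, 0], [1, 0, 0, 0, 0, -70, 0]]]'

```text
t: 20.87
eef_pos: [0.5001, -0.0976, 0.2701]
tool_rot: [0.356, 0.648, 0.499, -0.453]
contact_force: [-1.0, 0.1, -0.7]
gripper_width: 0.993
grasp_force: 0.0
```

```bash
python3 - <<'E'
from h import *
plan(([.5,-.1,.27],76,0),([.5,-.1,.27],76,-90));print(np.round(bot.get_obs()['q'],2))
E
```

```text
t 20.9 pos [ 0.5001 -0.0976  0.2701] euler zyx [ 84.5  13.4 -69.8] F [-1.   0.1 -0.7] w 0.993 gf 0.0
([0.5, -0.1, 0.27], 76, 0) -> [-0.7  0.5  2.3] [ 0.2 70.3 -0.7] rows 9.8
([0.5, -0.1, 0.27], 76, -90) -> [0. 0. 0.] [ -0. -90.   0.] rows 12.6
[-0.29  0.59 -0.19  1.84  0.87  1.78 -1.1 ]
```

Sideways tilt works (−70° reached, position held). Plan for B: grip at +15°, swing to −70°, stand it on edge, then repeat to lay it blue face down. First I go over B and measure.

```bash
python3 - <<'E'
from h import *
plan(([.459,-.1735,.16],103.1,0))
E
```

```text
t 20.9 pos [ 0.5001 -0.0976  0.2701] euler zyx [ 84.5  13.4 -69.8] F [-1.   0.1 -0.7] w 0.993 gf 0.0
([0.459, -0.1735, 0.16], 103.1, 0) -> [ 75.3 -22.  115.8] [-16.4  69.1 -24.3] rows 10.5
```

step_arm --increments '[[[1, 0, 0, 0, 0, 7, 0], [1, 0, 0, 0, 0, 70, 0], [1, 0, 0, 0, 0, 70, 0], [1, 0, 0, 0, 0, 70, 0], [1, 0, 0, 0, 0, 70, 0], [1, 0, 0, 0, 0, 70, 0], [1, 0, 0, 0, 0, 70, 0], [1, 0, 0, 0, 0, 70, 0], [1, 0, 0, 0, 0, 70, 0], [1, 0, 0, 0, 0, 70, 0]]]'

```text
t: 21.7
eef_pos: [0.5001, -0.1009, 0.2721]
tool_rot: [0.001, 0.793, 0.61, 0.005]
contact_force: [0.2, 0.4, 0.3]
gripper_width: 0.998
grasp_force: 0.0
```

```bash
python3 - <<'E'
from h import *
plan(([.459,-.1735,.16],103.1,0))
E
```

```text
t 21.7 pos [ 0.5001 -0.1009  0.2721] euler zyx [75.2 -0.6  0.2] F [0.2 0.4 0.3] w 0.998 gf 0.0
([0.459, -0.1735, 0.16], 103.1, 0) -> [-81.4 -22.1 111.4] [  0.6  -0.2 -27.9] rows 3.9
```

step_arm --increments '[[[1, -20, -5, 30, 0, 0, -7], [1, -81, -22, 111, 1, 0, -28], [1, -81, -22, 111, 1, 0, -28], [1, -81, -22, 111, 1, 0, -28], [1, -81, -22, 111, 1, 0, -28], [1, -81, -22, 111, 1, 0, -28], [1, -81, -22, 111, 1, 0, -28]]]'

```text
t: 22.28
eef_pos: [0.4597, -0.1717, 0.1607]
tool_rot: [-0.004, 0.62, 0.784, -0.003]
contact_force: [0.0, -0.1, -0.2]
gripper_width: 1.001
grasp_force: 0.0
```

```bash
python3 - <<'E'
from h import *
w=cam('wrist','w5')
h=cv2.cvtColor(w['image'],cv2.COLOR_RGB2HSV)
for n_,lo,hi,z in(('blue',(100,130,80),(125,255,255),.027),('white',(0,0,150),(180,70,255),.028)):
  m=cv2.inRange(h,lo,hi)
  if n_=='white': m=cv2.morphologyEx(m|cv2.inRange(h,(100,130,80),(125,255,255)),cv2.MORPH_CLOSE,np.ones((7,7)))
  cs,_=cv2.findContours(m,cv2.RETR_EXTERNAL,cv2.CHAIN_APPROX_NONE)
  for c in cs:
    if 1000<cv2.contourArea(c)<20000:
        W=np.array([plane(w,p,z)[:2] for p in c.reshape(-1,2)],np.float32)*1000;r=cv2.minAreaRect(W);print(n_,c.reshape(-1,2).mean(0),np.round(r[0],1),np.round(r[1],1),round(r[2],1))
plan(([.459,-.1735,.06],103.1,15))
E
```

```text
blue [319.28244275 192.29007634] [ 460. -173.] [48.1 47.2] 13.4
white [616.47619048 287.56666667] [ 812.8 -230. ] [ 79.9 264.4] 31.0
white [319.23076923 192.24696356] [ 460.  -173.5] [65.8 65.4] 12.5
white [ 46.62785863 249.61330561] [ 199.2 -313.6] [196.8 139. ] 86.0
white [524.82332155 120.52885748] [636.7 -53. ] [102.1 213.9] 4.3
white [84.05165289 57.50206612] [ 205.8 -111.1] [124.2 138.9] 0.4
t 22.3 pos [ 0.46   -0.1715  0.1611] euler zyx [103.4   0.5  -0. ] F [-0.5 -0.5  0.5] w 0.999 gf 0.0
([0.459, -0.1735, 0.06], 103.1, 15) -> [ -1.9  -0.6 101.2] [-0.5 14.9  0.2] rows 2.4
```

View pics/w5.png

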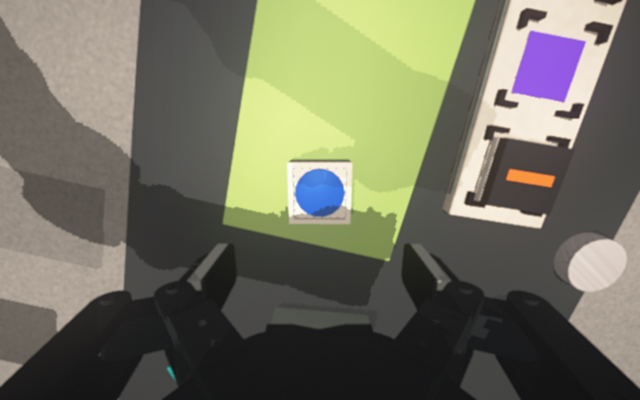

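B is at (319,192), blue up, square to the fingers, at (.460,−.173).

step_arm --increments '[[[1, 0, 0, 30, 0, 7, 0], [1, -1, 0, 101, 0, 15, 0], [1, -1, 0, 101, 0, 15, 0], [1, -1, 0, 101, 0, 15, 0], [1, -1, 0, 101, 0, 15, 0], [1, -1, 0, 101, 0, 15, 0]]]'

```text
t: 22.83
eef_pos: [0.459, -0.1723, 0.0611]
tool_rot: [-0.105, 0.613, 0.779, 0.078]
contact_force: [0.2, 0.5, -0.2]
gripper_width: 1.001
grasp_force: 0.0
```

```bash
python3 - <<'E'
from h import *
plan(([.460,-.173,.009],103,15),([.46,-.173,.12],103,15))
E
```

```text
t 22.8 pos [ 0.459  -0.1723  0.0611] euler zyx [103.1   4.   14.5] F [ 0.2  0.5 -0.2] w 1.001 gf 0.0
([0.46, -0.173, 0.009], 103, 15) -> [-14.4   1.3  50.1] [-0.6 -0.   0.5] rows 1.3
([0.46, -0.173, 0.12], 103, 15) -> [  28.7    0.  -107.2] [0. 0. 0.] rows 2.7
```

step_arm --increments '[[[1, -7, 1, 25, 0, 0, 0], [1, -11, 1, 38, 0, 0, 0], [1, -14, 1, 49, 0, 0, 0], [1, -14, 1, 49, 0, 0, 0], [-1, -14, 1, 49, 0, 0, 0], [-1, -14, 1, 49, 0, 0, 0], [-1, -14, 1, 49, 0, 0, 0], [-1, -14, 1, 49, 0, 0, 0], [-1, -14, 1, 49, 0, 0, 0]]]' --force 80

```text
t: 23.58
eef_pos: [0.459, -0.1742, 0.0102]
tool_rot: [-0.106, 0.614, 0.778, 0.078]
contact_force: [-0.2, 0.0, 10.5]
gripper_width: 0.722
grasp_force: 87.4
```

step_arm --increments '[[[-1, 5, 0, -20, 0, 0, 0], [-1, 13, 0, -50, 0, 0, 0], [-1, 29, 0, -107, 0, 0, 0], [-1, 29, 0, -107, 0, 0, 0], [-1, 29, 0, -107, 0, 0, 0]]]'

```text
t: 24.0
eef_pos: [0.4621, -0.1747, 0.1241]
tool_rot: [-0.102, 0.614, 0.779, 0.078]
contact_force: [0.3, 0.4, -1.2]
gripper_width: 0.726
grasp_force: 88.0
```

```bash
python3 - <<'E'
from h import *
plan(([.49,-.12,.15],80,15),([.49,-.12,.15],80,-70))
E
```

```text
t 24.0 pos [ 0.4621 -0.1747  0.1241] euler zyx [103.    3.6  14.3] F [ 0.3  0.4 -1.2] w 0.726 gf 88.0
([0.49, -0.12, 0.15], 80, 15) -> [ 51.8  39.8 -13.2] [-6.2  0.3 22.7] rows 3.3
([0.49, -0.12, 0.15], 80, -70) -> [0. 0. 0.] [ -0. -85.   0.] rows 11.9
```

step_arm --increments '[[[-1, 17, 13, -4, -2, 0, 7], [-1, 52, 40, -13, -6, 0, 23], [-1, 52, 40, -13, -6, 0, 23], [-1, 52, 40, -13, -6, 0, 23], [-1, 52, 40, -13, -6, 0, 23], [-1, 52, 40, -13, -6, 0, 23]]]'

```text
t: 24.5
eef_pos: [0.4866, -0.1188, 0.1445]
tool_rot: [-0.088, 0.761, 0.636, 0.095]
contact_force: [0.3, 0.1, -1.1]
gripper_width: 0.726
grasp_force: 87.9
```

step_arm --increments '[[[-1, 0, 0, 0, 0, -7, 0], [-1, 0, 0, 0, 0, -70, 0], [-1, 0, 0, 0, 0, -70, 0], [-1, 0, 0, 0, 0, -70, 0], [-1, 0, 0, 0, 0, -70, 0], [-1, 0, 0, 0, 0, -70, 0], [-1, 0, 0, 0, 0, -70, 0], [-1, 0, 0, 0, 0, -70, 0], [-1, 0, 0, 0, 0, -70, 0], [-1, 0, 0, 0, 0, -70, 0]]]'

```text
t: 25.33
eef_pos: [0.4881, -0.1171, 0.1441]
tool_rot: [0.294, 0.676, 0.571, -0.36]
contact_force: [-0.6, -0.0, -2.4]
gripper_width: 0.725
grasp_force: 87.9
```

```bash
python3 - <<'E'
from h import *
plan(([.49,-.12,.15],80,-70),([.49,-.12,.05],80,-70),([.49,-.12,.033],80,-70));print(np.round(bot.get_obs()['q'],2))
E
```

```text
t 25.3 pos [ 0.4881 -0.1171  0.1441] euler zyx [ 84.9   8.7 -55. ] F [-0.6 -0.  -2.4] w 0.725 gf 87.9
([0.49, -0.12, 0.15], 80, -70) -> [-6.3  2.3 -1.3] [ -0.4 -14.6   0.7] rows 2.0
([0.49, -0.12, 0.05], 80, -70) -> [94.  -0.  34.2] [0. 0. 0.] rows 2.4
([0.49, -0.12, 0.033], 80, -70) -> [16.  -0.   5.8] [0. 0. 0.] rows 0.4
[-0.38  0.6  -0.    1.99  0.8   1.31 -1.08]
```

step_arm --increments '[[[-1, 0, 0, 0, 0, -7, 0], [-1, 0, 0, 0, 0, -15, 0], [-1, 0, 0, 0, 0, -15, 0], [-1, 0, 0, 0, 0, -15, 0]]]'

```text
t: 25.67
eef_pos: [0.4869, -0.118, 0.1424]
tool_rot: [0.363, 0.624, 0.529, -0.445]
contact_force: [0.7, -0.3, -1.5]
gripper_width: 0.725
grasp_force: 88.0
```

```bash
python3 - <<'E'
from h import *
s=cam('side');t=cam('top')
p=proj(s,[[.49,-.12,.1]])[0].astype(int);c=s['image'][max(p[1]-60,0):p[1]+60,p[0]-80:p[0]+80,::-1]
cv2.imwrite('pics/s6.png',cv2.resize(c,None,fx=4,fy=4))
plan(([.49,-.12,.045],80,-70),([.49,-.12,.033],80,-70));print(np.round(bot.get_obs()['q'],2))
E
```

```text
t 25.8 pos [ 0.4871 -0.1196  0.1448] euler zyx [ 87.2  10.  -69.7] F [-0.5  0.2 -0.7] w 0.727 gf 88.0
([0.49, -0.12, 0.045], 80, -70) -> [93.8  4.3 34. ] [-0.6  0.   0.6] rows 2.4
([0.49, -0.12, 0.033], 80, -70) -> [11.3 -0.   4.1] [0. 0. 0.] rows 0.3
[-0.47  0.75  0.05  1.96  0.86  1.47 -1.18]
```

View pics/s6.png

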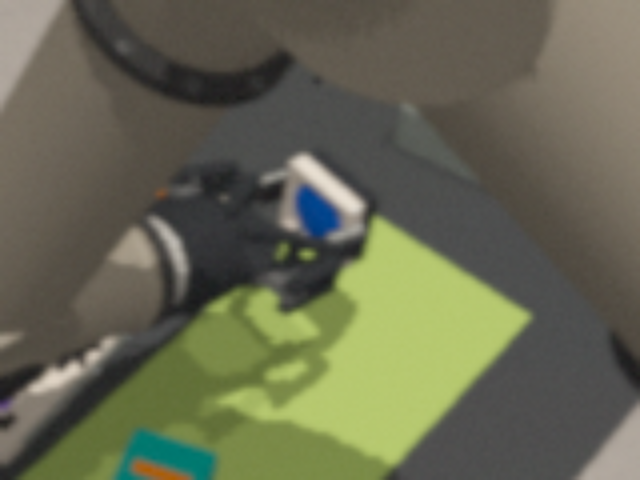

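The side view shows B held, its blue face now turned sideways to the gripper and the orange side to the right. I'll shift clear of the turquoise block and stand it.

```bash
python3 - <<'E'
from h import *
plan(([.50,-.155,.145],80,-72),([.50,-.155,.045],80,-72),([.50,-.155,.033],80,-72))
E
```

```text
t 25.8 pos [ 0.4871 -0.1196  0.1448] euler zyx [ 87.2  10.  -69.7] F [-0.5  0.2 -0.7] w 0.727 gf 88.0
([0.5, -0.155, 0.145], 80, -72) -> [-11.5  19.   30.4] [-0.6 -2.   0.6] rows 0.9
([0.5, -0.155, 0.045], 80, -72) -> [95.1 -0.  30.9] [0. 0. 0.] rows 2.4
([0.5, -0.155, 0.033], 80, -72) -> [11.4 -0.   3.7] [0. 0. 0.] rows 0.3
```

step_arm --increments '[[[-1, -11, 19, 30, 0, -2, 0], [-1, -11, 19, 30, 0, -2, 0], [-1, -11, 19, 30, 0, -2, 0]]]'

```text
t: 26.02
eef_pos: [0.4996, -0.1567, 0.1463]
tool_rot: [0.372, 0.62, 0.519, -0.455]
contact_force: [-0.5, 0.1, -1.2]
gripper_width: 0.727
grasp_force: 87.9
```

step_arm --increments '[[[-1, 35, 0, 11, 0, 0, 0], [-1, 65, 0, 21, 0, 0, 0], [-1, 85, 0, 28, 0, 0, 0], [-1, 95, 0, 31, 0, 0, 0], [-1, 95, 0, 31, 0, 0, 0], [-1, 95, 0, 31, 0, 0, 0]]]'

```text
t: 26.52
eef_pos: [0.499, -0.1538, 0.0456]
tool_rot: [0.373, 0.618, 0.521, -0.455]
contact_force: [0.0, 0.4, -0.5]
gripper_width: 0.724
grasp_force: 88.1
```

```bash
python3 - <<'E'
from h import *
plan(([.50,-.155,.033],80,-72))
E
```

```text
t 26.5 pos [ 0.499  -0.1538  0.0456] euler zyx [ 87.5  10.  -71.8] F [ 0.   0.4 -0.5] w 0.724 gf 88.1
([0.5, -0.155, 0.033], 80, -72) -> [11.7  1.4  4.8] [-0.5  0.1  0.6] rows 0.3
```

step_arm --increments '[[[-1, 6, 0, 2, 0, 0, 0], [-1, 10, 0, 3, 0, 0, 0], [-1, 12, 0, 4, 0, 0, 0], [-1, 12, 0, 4, 0, 0, 0]]]'

```text
t: 26.85
eef_pos: [0.499, -0.1536, 0.0333]
tool_rot: [0.374, 0.617, 0.521, -0.456]
contact_force: [0.4, 3.6, 4.6]
gripper_width: 0.727
grasp_force: 88.6
```

step_arm --increments '[[[-1, 1, 0, 0, 0, 0, 0], [-1, 2, 0, 1, 0, 0, 0], [-1, 2, 0, 1, 0, 0, 0]]]'

```text
t: 27.1
eef_pos: [0.499, -0.1539, 0.0331]
tool_rot: [0.376, 0.617, 0.52, -0.456]
contact_force: [-0.9, 7.4, 15.0]
gripper_width: 0.73
grasp_force: 89.2
```

step_arm --increments '[[[-0.0, -2, 0, -1, 0, 0, 0], [0.55, -2, 0, -1, 0, 0, 0], [0.8, -2, 0, -1, 0, 0, 0], [1, -2, 0, -1, 0, 0, 0], [1, -2, 0, -1, 0, 0, 0], [1, -2, 0, -20, 0, 0, 0], [1, -2, 0, -50, 0, 0, 0], [1, -2, 0, -90, 0, 0, 0], [1, -2, 0, -90, 0, 0, 0]]]'

```text
t: 27.85
eef_pos: [0.5168, -0.0625, 0.0587]
tool_rot: [0.373, 0.618, 0.525, -0.451]
contact_force: [0.6, 1.3, -0.2]
gripper_width: 1.0
grasp_force: 0.0
```

```bash
python3 - <<'E'
from h import *
s=cam('side');w=cam('wrist')
p=proj(s,[[.49,-.13,.03]])[0].astype(int);c=s['image'][max(p[1]-60,0):p[1]+60,p[0]-80:p[0]+80,::-1]
cv2.imwrite('pics/s7.png',np.hstack([cv2.resize(c,(400,300)),cv2.resize(w['image'][:,:,::-1],(400,250))[:250] if 0 else cv2.resize(w['image'][:,:,::-1],(400,300))]))
plan(([.5,-.15,.2],80,0));print(np.round(bot.get_obs()['q'],2))
E
```

```text
t 27.9 pos [ 0.5147 -0.0685  0.0588] euler zyx [ 87.6   9.8 -71.7] F [ 0.5 -0.3 -0.5] w 1.0 gf 0.0
([0.5, -0.15, 0.2], 80, 0) -> [-159.8   -2.1   35.2] [-0.7 72.   0.4] rows 10.1
[-0.51  0.96  0.02  1.81  0.83  1.49 -1.26]
```

View pics/s7.png

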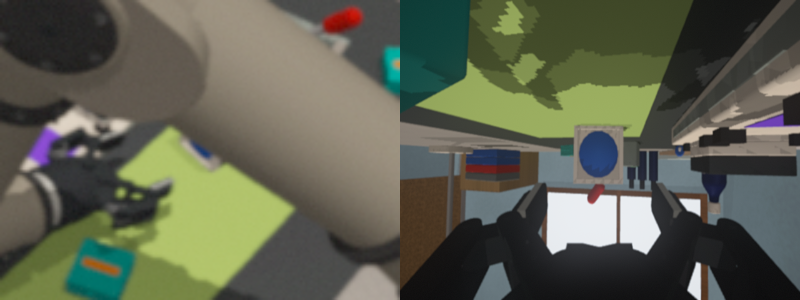

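B stands on edge, blue face turned left (wrist half at (598,153)). Next I rise, straighten, and measure from above.

step_arm --increments '[[[1, -40, 0, 0, 0, 0, 0], [1, -80, 0, 0, 0, 0, 0], [1, -120, -2, 20, 0, 10, 0], [1, -160, -2, 35, 0, 72, 0], [1, -160, -2, 35, 0, 72, 0], [1, -160, -2, 35, 0, 72, 0], [1, -160, -2, 35, 0, 72, 0], [1, -160, -2, 35, 0, 72, 0], [1, -160, -2, 35, 0, 72, 0], [1, -160, -2, 35, 0, 72, 0]]]'

```text
t: 28.78
eef_pos: [0.4987, -0.1526, 0.2014]
tool_rot: [0.077, 0.761, 0.636, -0.101]
contact_force: [-1.0, -0.9, -0.2]
gripper_width: 1.003
grasp_force: 0.0
```

step_arm --increments '[[[1, 0, 0, 0, 0, 8, 0], [1, 0, 0, 0, 0, 15, 0], [1, 0, 0, 0, 0, 15, 0], [1, 0, 0, 0, 0, 15, 0]]]'

```text
t: 29.12
eef_pos: [0.497, -0.1557, 0.2001]
tool_rot: [-0.006, 0.77, 0.638, -0.005]
contact_force: [0.1, 0.6, -0.0]
gripper_width: 1.007
grasp_force: 0.0
```

```bash
python3 - <<'E'
from h import *
plan(([.5,-.15,.2],80,0));w=cam('wrist','w8')
h=cv2.cvtColor(w['image'],cv2.COLOR_RGB2HSV)
g=cv2.inRange(h,(28,40,40),(50,255,255))
for n_,m,z in(('white',cv2.inRange(h,(0,0,110),(180,60,255)),.064),('orange',cv2.inRange(h,(5,150,110),(17,255,255)),.03)):
  cs,_=cv2.findContours(m,cv2.RETR_EXTERNAL,cv2.CHAIN_APPROX_NONE)
  for c in cs:
    if 200<cv2.contourArea(c)<9000:
        W=np.array([plane(w,p,z)[:2] for p in c.reshape(-1,2)],np.float32)*1000;r=cv2.minAreaRect(W);print(n_,np.round(c.reshape(-1,2).mean(0)),np.round(r[0],1),np.round(r[1],1),round(r[2],1))
E
```

```text
t 29.1 pos [ 0.497  -0.1557  0.2001] euler zyx [79.3  0.9  0.2] F [ 0.1  0.6 -0. ] w 1.007 gf 0.0
([0.5, -0.15, 0.2], 80, 0) -> [6.2 1.9 0. ] [-0.9 -0.  -0.7] rows 0.2
white [148. 380.] [ 240.  -364.2] [103.7  57.7] 46.0
white [365. 322.] [ 515.2 -314.2] [38.9 80.1] 70.2
white [505. 254.] [ 679.1 -261.9] [42.6 48.5] 48.9
white [322. 173.] [ 502.  -137.1] [22.9 65. ] 81.0
white [357.  20.] [560.8  -8.9] [33.7 17.3] 90.0
orange [462. 114.] [ 659.6 -107.4] [48.  11.9] 4.3
```

View pics/w8.png

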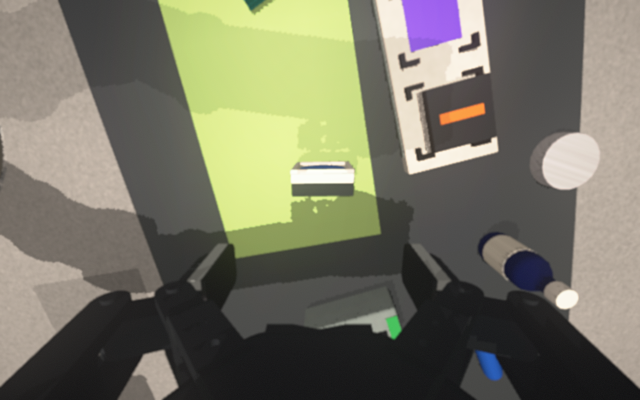

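```bash
python3 - <<'E'
from h import *
w=cam('wrist');h=w['image'].astype(int)
for r in range(160,202,3): print(r,h[r,323].tolist(),np.round(plane(w,(323,r),.064)[:2],4))
c=plane(w,(323,183),.064);C=[c[0],c[1]]
plan((C+[.12],80.5,15),(C+[.032],80.5,15),(C+[.15],80.5,15),(C+[.15],80.5,-65))
E
```

```text
160 [206, 224, 135] [ 0.506  -0.1225]
163 [220, 221, 166] [ 0.5055 -0.1254]
166 [219, 208, 195] [ 0.505  -0.1284]
169 [65, 88, 125] [ 0.5044 -0.1314]
172 [250, 250, 235] [ 0.5039 -0.1344]
175 [252, 252, 245] [ 0.5034 -0.1374]
178 [252, 253, 248] [ 0.5028 -0.1404]
181 [252, 253, 247] [ 0.5023 -0.1435]
184 [253, 253, 240] [ 0.5017 -0.1465]
187 [95, 97, 83] [ 0.5012 -0.1496]
190 [94, 97, 83] [ 0.5006 -0.1527]
193 [92, 95, 82] [ 0.5    -0.1558]
196 [89, 91, 78] [ 0.4995 -0.1589]
199 [179, 197, 118] [ 0.4989 -0.1621]
t 29.2 pos [ 0.4982 -0.1516  0.1999] euler zyx [79.7  0.9  0.2] F [-0.1  0.3  0.2] w 1.0 gf 0.0
([np.float64(0.5018994853607524), np.float64(-0.14549284318214953), 0.12], 80.5, 15) -> [ 6.6  3.8 79.8] [-0.8 14.9 -0.9] rows 2.1
([np.float64(0.5018994853607524), np.float64(-0.14549284318214953), 0.032], 80.5, 15) -> [-22.8  -0.   85. ] [0. 0. 0.] rows 2.1
([np.float64(0.5018994853607524), np.float64(-0.14549284318214953), 0.15], 80.5, 15) -> [  30.5    0.  -114. ] [0. 0. 0.] rows 2.8
([np.float64(0.5018994853607524), np.float64(-0.14549284318214953), 0.15], 80.5, -65) -> [0. 0. 0.] [  0. -80.   0.] rows 11.2
```

step_arm --increments '[[[1, 3, 2, 30, 0, 7, 0], [1, 5, 4, 79, 0, 15, -1], [1, 5, 4, 79, 0, 15, -1], [1, 5, 4, 79, 0, 15, -1], [1, 5, 4, 79, 0, 15, -1]]]'

```text
t: 29.63
eef_pos: [0.5028, -0.1453, 0.1211]
tool_rot: [-0.091, 0.755, 0.642, 0.096]
contact_force: [0.1, -0.1, -0.6]
gripper_width: 1.001
grasp_force: 0.0
```

```bash
python3 - <<'E'
from h import *
plan(([.5015,-.147,.032],80.5,15))
E
```

```text
t 29.6 pos [ 0.5028 -0.1453  0.1211] euler zyx [81.  -1.6 15.1] F [ 0.1 -0.1 -0.6] w 1.001 gf 0.0
([0.5015, -0.147, 0.032], 80.5, 15) -> [-25.1   0.2  85.6] [-0.9 -0.1  0.1] rows 2.1
```

step_arm --increments '[[[1, -9, 0, 30, 0, 0, 0], [1, -17, 0, 60, 0, 0, 0], [1, -22, 0, 76, 0, 0, 0], [1, -25, 0, 86, 0, 0, 0], [1, -25, 0, 86, 0, 0, 0], [-1, -25, 0, 86, 0, 0, 0], [-1, -25, 0, 86, 0, 0, 0], [-1, -25, 0, 86, 0, 0, 0], [-1, -25, 0, 86, 0, 0, 0], [-1, -25, 0, 86, 0, 0, 0]]]' --force 80

```text
t: 30.47
eef_pos: [0.5032, -0.1484, 0.0345]
tool_rot: [-0.088, 0.755, 0.642, 0.098]
contact_force: [-1.0, 1.0, 6.1]
gripper_width: 0.729
grasp_force: 87.9
```

step_arm --increments '[[[-1, 5, 0, -20, 0, 0, 0], [-1, 13, 0, -50, 0, 0, 0], [-1, 26, 0, -98, 0, 0, 0], [-1, 26, 0, -98, 0, 0, 0], [-1, 26, 0, -98, 0, 0, 0]]]'

```text
t: 30.88
eef_pos: [0.5058, -0.1501, 0.1381]
tool_rot: [-0.086, 0.755, 0.642, 0.099]
contact_force: [-0.0, 0.4, -1.8]
gripper_width: 0.732
grasp_force: 87.8
```

step_arm --increments '[[[-1, 0, 0, 0, 0, -7, 0], [-1, 0, 0, 0, 0, -70, 0], [-1, 0, 0, 0, 0, -70, 0], [-1, 0, 0, 0, 0, -70, 0], [-1, 0, 0, 0, 0, -70, 0], [-1, 0, 0, 0, 0, -70, 0], [-1, 0, 0, 0, 0, -70, 0], [-1, 0, 0, 0, 0, -70, 0], [-1, 0, 0, 0, 0, -70, 0], [-1, 0, 0, 0, 0, -70, 0]]]'

```text
t: 31.72
eef_pos: [0.5034, -0.1469, 0.1327]
tool_rot: [0.297, 0.672, 0.578, -0.355]
contact_force: [1.3, 0.1, -0.6]
gripper_width: 0.731
grasp_force: 87.8
```

```bash
python3 - <<'E'
from h import *
plan(([.5015,-.147,.13],80.5,-65),([.5015,-.147,.035],80.5,-65),([.5015,-.147,.017],80.5,-65))
E
```

```text
t 31.7 pos [ 0.5034 -0.1469  0.1327] euler zyx [ 85.4   7.7 -54.7] F [ 1.3  0.1 -0.6] w 0.731 gf 87.8
([0.5015, -0.147, 0.13], 80.5, -65) -> [ 2.  -1.8  1.9] [ 0.1 -9.9  0.8] rows 1.4
([0.5015, -0.147, 0.035], 80.5, -65) -> [86.1 -0.  40.1] [0. 0. 0.] rows 2.3
([0.5015, -0.147, 0.017], 80.5, -65) -> [16.3 -0.   7.6] [0. 0. 0.] rows 0.4
```

step_arm --increments '[[[-1, 0, 0, 0, 0, -7, 0], [-1, 0, 0, 0, 0, -12, 0], [-1, 0, 0, 0, 0, -12, 0], [-1, 0, 0, 0, 0, -12, 0]]]'

```text
t: 32.05
eef_pos: [0.5024, -0.1484, 0.1319]
tool_rot: [0.352, 0.633, 0.545, -0.423]
contact_force: [0.8, -0.4, -1.0]
gripper_width: 0.731
grasp_force: 87.8
```

step_arm --increments '[[[-1, 35, 0, 15, 0, 0, 0], [-1, 65, 0, 28, 0, 0, 0], [-1, 85, 0, 37, 0, 0, 0], [-1, 92, 0, 41, 0, 0, 0], [-1, 92, 0, 41, 0, 0, 0], [-1, 92, 0, 41, 0, 0, 0]]]'

```text
t: 32.55
eef_pos: [0.5016, -0.1514, 0.0343]
tool_rot: [0.353, 0.635, 0.542, -0.422]
contact_force: [-0.8, -0.1, -0.3]
gripper_width: 0.729
grasp_force: 87.8
```

step_arm --increments '[[[-1, 3, 0, 1, 0, 0, 0], [-1, 6, 0, 3, 0, 0, 0], [-1, 9, 0, 4, 0, 0, 0], [-1, 9, 0, 4, 0, 0, 0]]]'

```text
t: 32.88
eef_pos: [0.5014, -0.1503, 0.0229]
tool_rot: [0.353, 0.634, 0.543, -0.422]
contact_force: [0.5, -0.5, -1.0]
gripper_width: 0.733
grasp_force: 87.8
```

step_arm --increments '[[[-1, 2, 0, 1, 0, 0, 0], [-1, 4, 0, 2, 0, 0, 0], [-1, 4, 0, 2, 0, 0, 0]]]'

```text
t: 33.13
eef_pos: [0.5013, -0.1509, 0.0193]
tool_rot: [0.354, 0.633, 0.543, -0.423]
contact_force: [0.3, 3.1, 3.8]
gripper_width: 0.735
grasp_force: 88.5
```

Contact. Release, back off, rise, straighten.

step_arm --increments '[[[0.3, 0, 0, 0, 0, 0, 0], [0.8, 0, 0, 0, 0, 0, 0], [1, 0, 0, 0, 0, 0, 0], [1, 0, 0, 0, 0, 0, 0], [1, 0, 0, -20, 0, 0, 0], [1, 0, 0, -50, 0, 0, 0], [1, 0, 0, -90, 0, 0, 0], [1, -40, 0, -90, 0, 0, 0], [1, -80, 0, -90, 0, 0, 0], [1, -120, 0, -70, 0, 0, 0]]]'

```text
t: 33.97
eef_pos: [0.5081, -0.1287, 0.1555]
tool_rot: [0.354, 0.633, 0.545, -0.42]
contact_force: [0.6, -0.2, 0.9]
gripper_width: 1.0
grasp_force: 0.0
```

step_arm --increments '[[[1, -30, 0, 10, 0, 7, 0], [1, -30, 0, 60, 0, 67, 0], [1, -30, 0, 60, 0, 67, 0], [1, -30, 0, 60, 0, 67, 0], [1, -30, 0, 60, 0, 67, 0], [1, -30, 0, 60, 0, 67, 0], [1, -30, 0, 60, 0, 67, 0], [1, -30, 0, 60, 0, 67, 0], [1, -30, 0, 60, 0, 67, 0], [1, -30, 0, 60, 0, 67, 0]]]'

```text
t: 34.8
eef_pos: [0.4943, -0.2022, 0.1596]
tool_rot: [-0.005, 0.764, 0.645, 0.0]
contact_force: [-1.3, -0.0, 0.7]
gripper_width: 0.997
grasp_force: 0.0
```

```bash
python3 - <<'E'
from h import *
plan(([.495,-.15,.15],80,0));w=cam('wrist');t=cam('top')
def orange(c,z):
  h=cv2.cvtColor(c['image'],cv2.COLOR_RGB2HSV);m=cv2.inRange(h,(5,150,90),(17,255,255))
  cs,_=cv2.findContours(m,cv2.RETR_EXTERNAL,cv2.CHAIN_APPROX_NONE)
  for k in cs:
    if cv2.contourArea(k)>20:
        W=np.array([plane(c,p,z)[:2] for p in k.reshape(-1,2)],np.float32)*1000;r=cv2.minAreaRect(W);print(np.round(k.reshape(-1,2).mean(0)),np.round(r[0],1),np.round(r[1],1),round(r[2],1))
orange(w,.028);print();orange(t,.028)
E
```

```text
t 34.8 pos [ 0.4943 -0.2022  0.1596] euler zyx [80.3  0.4  0.5] F [-1.3 -0.   0.7] w 0.997 gf 0.0
([0.495, -0.15, 0.15], 80, 0) -> [51.5 -8.  10. ] [-0.5 -0.4  0.3] rows 1.3
[318. 140.] [ 501.4 -150.7] [10.4 43.6] 80.4
[485.  58.] [ 662.4 -103.8] [48.9 12. ] 4.2

[454. 269.] [ 370.1 -442.9] [40.5  7.9] 35.7
[188. 246.] [442.6 360.7] [41.2 11.2] 8.8
[357. 226.] [ 500.5 -151.4] [11.1 43.1] 82.9
[183. 206.] [561.2 380.3] [41.5 11.7] 8.8
[343. 176.] [ 654.1 -108.6] [44.  11.6] 5.7
[235. 156.] [719.5 225.2] [61.6 61.9] 22.1
```

B now lies orange face up (blue down) at (.501,−.151), yaw 80.4; both views agree. Grasp it.

step_arm --increments '[[[1, 35, -5, 10, 0, 0, 0], [1, 51, -7, 50, 0, 0, 0], [1, 51, -7, 80, 0, 0, 0], [1, 51, -7, 80, 0, 0, 0], [1, 51, -7, 80, 0, 0, 0]]]'

```text
t: 35.32
eef_pos: [0.4942, -0.1447, 0.0775]
tool_rot: [-0.007, 0.761, 0.649, -0.004]
contact_force: [0.4, 0.4, -0.1]
gripper_width: 1.0
grasp_force: 0.0
```

```bash
python3 - <<'E'
from h import *
plan(([.501,-.151,.007],80.5,0),([.501,-.151,.1],80.5,0),([.6391,-.0074,.1],94.3,0))
E
```

```text
t 35.3 pos [ 0.4942 -0.1447  0.0775] euler zyx [80.9  0.9  0.2] F [ 0.4  0.4 -0.1] w 1.0 gf 0.0
([0.501, -0.151, 0.007], 80.5, 0) -> [-5.3  8.9 70.4] [-0.9 -0.1  0.4] rows 1.7
([0.501, -0.151, 0.1], 80.5, 0) -> [  0.   0. -93.] [0. 0. 0.] rows 2.2
([0.6391, -0.0074, 0.1], 94.3, 0) -> [164.4 112.5   0. ] [  0.    0.  -13.8] rows 4.8
```

step_arm --increments '[[[1, -5, 8, 25, -1, 0, 0], [1, -5, 8, 50, -1, 0, 0], [1, -5, 8, 69, -1, 0, 0], [1, -5, 8, 69, -1, 0, 0], [-1, -5, 8, 69, -1, 0, 0], [-1, -5, 8, 69, -1, 0, 0], [-1, -5, 8, 69, -1, 0, 0], [-1, -5, 8, 69, -1, 0, 0], [-1, -5, 8, 69, -1, 0, 0]]]' --force 70

```text
t: 36.07
eef_pos: [0.5033, -0.1525, 0.0121]
tool_rot: [0.003, 0.762, 0.648, 0.004]
contact_force: [-1.4, -0.1, 6.1]
gripper_width: 0.724
grasp_force: 76.5
```

step_arm --increments '[[[-1, 0, 0, -20, 0, 0, 0], [-1, 0, 0, -50, 0, 0, 0], [-1, 0, 0, -93, 0, 0, 0], [-1, 0, 0, -93, 0, 0, 0], [-1, 40, 28, -93, 0, 0, -4], [-1, 164, 112, -93, 0, 0, -14], [-1, 164, 112, -93, 0, 0, -14], [-1, 164, 112, -93, 0, 0, -14], [-1, 164, 112, -93, 0, 0, -14], [-1, 164, 112, -93, 0, 0, -14]]]'

```text
t: 36.9
eef_pos: [0.6435, 0.0003, 0.1063]
tool_rot: [0.003, 0.674, 0.739, 0.007]
contact_force: [0.6, 0.5, -1.3]
gripper_width: 0.722
grasp_force: 77.2
```

step_arm --increments '[[[-1, 0, 0, 0, 0, 0, 0], [-1, 0, 0, 0, 0, 0, 0], [-1, 0, 0, 0, 0, 0, 0]]]'

```text
t: 37.15
eef_pos: [0.6376, -0.0102, 0.1044]
tool_rot: [0.002, 0.678, 0.735, 0.002]
contact_force: [-0.2, 0.5, -1.5]
gripper_width: 0.722
grasp_force: 77.2
```

```bash
python3 - <<'E'
from h import *
plan(([.6391,-.0074,.028],94.3,0));w=cam('wrist')
h=cv2.cvtColor(w['image'],cv2.COLOR_RGB2HSV);m=cv2.inRange(h,(5,150,90),(17,255,255))
n,_,st,ce=cv2.connectedComponentsWithStats(m)
for i in range(1,n):
    if st[i,4]>60: print(np.round(ce[i]),st[i,4],np.round(plane(w,ce[i],cur()[0][2]+.019),4))
E
```

```text
t 37.1 pos [ 0.6376 -0.0102  0.1044] euler zyx [94.6 -0.4  0. ] F [-0.2  0.5 -1.5] w 0.722 gf 77.2
([0.6391, -0.0074, 0.028], 94.3, 0) -> [ 2.7  1.2 76.4] [0.4 0.  0.3] rows 1.8
[104.  70.] 836 [0.5427 0.0705 0.1233]
[318. 259.] 1712 [ 0.6373 -0.0074  0.1233]
[323. 323.] 433 [ 0.6427 -0.0439  0.1233]
```

step_arm --increments '[[[-1, 1, 1, 30, 0, 0, 0], [-1, 1, 1, 52, 0, 0, 0], [-1, 1, 1, 61, 0, 0, 0], [-1, 1, 1, 67, 0, 0, 0], [-1, 1, 1, 71, 0, 0, 0], [-1, 1, 1, 71, 0, 0, 0]]]'

```text
t: 37.7
eef_pos: [0.6398, -0.0078, 0.033]
tool_rot: [0.002, 0.678, 0.736, 0.003]
contact_force: [0.7, -0.6, -1.9]
gripper_width: 0.728
grasp_force: 77.2
```

step_arm --increments '[[[0.8, 0, 0, 1, 0, 0, 0], [0.9, 0, 0, 1, 0, 0, 0], [0.9, 0, 0, 1, 0, 0, 0], [1, 0, 0, -20, 0, 0, 0], [1, 0, 0, -60, 0, 0, 0], [1, 0, 0, -100, 0, 0, 0], [1, 0, 0, -140, 0, 0, 0], [1, -100, 0, -180, 0, 0, 0], [1, -160, 0, -200, 0, 0, 0], [1, -160, 0, -200, 0, 0, 0]]]'

```text
t: 38.53
eef_pos: [0.6486, -0.1245, 0.2193]
tool_rot: [0.003, 0.676, 0.737, 0.004]
contact_force: [0.7, -0.2, -0.1]
gripper_width: 0.998
grasp_force: 0.0
```

step_arm --increments '[[[-1, -100, -30, 0, 0, 0, 7], [-1, -200, -100, 0, 0, 0, 15], [-1, -200, -180, 0, 0, 0, 40], [-1, -200, -180, 0, 0, 0, 40], [-1, -200, -180, 0, 0, 0, 40], [-1, -200, -180, 0, 0, 0, 40], [-1, -200, -180, 0, 0, 0, 40], [-1, -200, -180, 0, 0, 0, 40]]]'

```text
t: 39.2
eef_pos: [0.4794, -0.3444, 0.2163]
tool_rot: [0.002, 0.89, 0.455, 0.002]
contact_force: [0.2, -1.0, -0.9]
gripper_width: 0.001
grasp_force: 0.0
```

```bash
python3 - <<'E'
from h import *
t=cam('top');c=t['image'][130:290,140:470,::-1];cv2.imwrite('pics/t9.png',cv2.resize(c,None,fx=2.4,fy=2.4,interpolation=cv2.INTER_CUBIC))
s=cam('side')
h=cv2.cvtColor(t['image'],cv2.COLOR_RGB2HSV);m=cv2.inRange(h,(5,150,90),(17,255,255))
hs=cv2.cvtColor(s['image'],cv2.COLOR_RGB2HSV);ms=cv2.inRange(hs,(5,150,90),(17,255,255))
for nm,mm,c in(('top',m,t),('side',ms,s)):
  n,_,st,ce=cv2.connectedComponentsWithStats(mm)
  for i in range(1,n):
    if st[i,4]>20: print(nm,np.round(ce[i],1),st[i,4],np.round(plane(c,ce[i],.048),4),np.round(plane(c,ce[i],.032),4))
H=np.array([.5016,-.3618]);d=np.array([np.cos(np.radians(7.6)),np.sin(np.radians(7.6))])
f=lambda x,z:np.r_[H+x*d,z]
plan((f(-.125,.2),52.3),(f(-.125,.1),52.3))
E
```

```text
top [234.5 155.1] 365 [0.7162 0.2216 0.048 ] [0.7195 0.2251 0.032 ]
top [342.5 176.1] 53 [ 0.6507 -0.1068  0.048 ] [ 0.6531 -0.1081  0.032 ]
top [309.5 179.7] 49 [ 0.6402 -0.0067  0.048 ] [ 0.6425 -0.0065  0.032 ]
top [183.1 206.5] 56 [0.5598 0.3732 0.048 ] [0.5608 0.379  0.032 ]
top [281. 235.] 36 [0.4736 0.0788 0.048 ] [0.4734 0.0802 0.032 ]
top [188.4 245.5] 54 [0.4435 0.3539 0.048 ] [0.4428 0.3594 0.032 ]
top [454.4 269. ] 40 [ 0.3722 -0.4353  0.048 ] [ 0.3705 -0.4415  0.032 ]
side [321.5 172.9] 48 [ 0.6516 -0.1093  0.048 ] [ 0.6611 -0.1198  0.032 ]
side [302.2 192.1] 50 [ 0.6425 -0.0084  0.048 ] [ 0.6518 -0.0172  0.032 ]
side [230.  228.5] 371 [0.7053 0.233  0.048 ] [0.7157 0.2285 0.032 ]
side [224.  296.4] 61 [0.553 0.379 0.048] [0.5607 0.3771 0.032 ]
side [259.1 320.6] 56 [0.4376 0.36   0.048 ] [0.4434 0.3577 0.032 ]
side [ 10.6 356.7] 236 [0.8213 0.8626 0.048 ] [0.8337 0.8691 0.032 ]
t 39.3 pos [ 0.4845 -0.3392  0.2161] euler zyx [54.6 -0.4  0.1] F [ 0.4 -0.5  0.2] w -0.001 gf 0.0
(array([ 0.37769806, -0.37833205,  0.2       ]), 52.3) -> [-93.9 -64.5  15.2] [ 0.3 -0.3  2.3] rows 2.8
(array([ 0.37769806, -0.37833205,  0.1       ]), 52.3) -> [  0.  -0. 100.] [0. 0. 0.] rows 2.4
```

View pics/t9.png

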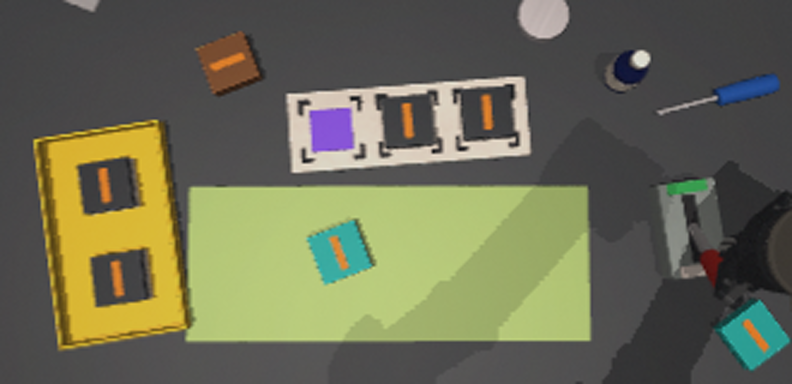

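```bash
python3 - <<'E'
from h import *
a=np.load('top0.npy',allow_pickle=True).item();b=np.load('side0.npy',allow_pickle=True).item()
for n,u,v in(('A',(342.5,176.1),(321.5,172.9)),('B',(309.5,179.7),(302.2,192.1)),('d1',(183.1,206.5),(224,296.4)),('d2',(188.4,245.5),(259.1,320.6))):print(n,tri(a,u,b,v))
t=cam('top');c=t['image']
# dark cassette extents inside bed, along columns of A/B bar
g=cv2.cvtColor(c,cv2.COLOR_RGB2GRAY)
for x in (338,347,305,314,273,282): print(x,g[160:200,x].tolist())
E
```

```text
A (array([ 0.64993101, -0.1067443 ,  0.05160681]), np.float64(0.0009167447304504793))
B (array([ 0.6398333 , -0.00648021,  0.05222297]), np.float64(0.0008551346184379966))
d1 (array([0.5602007 , 0.37771373, 0.03390829]), np.float64(0.001322840094053842))
d2 (array([0.44266201, 0.35822712, 0.03487192]), np.float64(0.0006367867648984588))
338 [74, 72, 73, 208, 206, 205, 131, 61, 60, 60, 60, 61, 61, 62, 62, 62, 63, 63, 62, 64, 62, 63, 64, 64, 64, 65, 64, 46, 101, 205, 207, 207, 208, 209, 211, 212, 93, 78, 78, 79]
347 [71, 73, 128, 203, 204, 204, 66, 57, 59, 60, 60, 60, 60, 61, 61, 61, 62, 61, 63, 63, 62, 63, 63, 63, 64, 63, 70, 65, 209, 209, 208, 210, 209, 209, 210, 138, 60, 76, 77, 77]
305 [75, 74, 74, 76, 77, 94, 206, 206, 207, 207, 95, 62, 63, 62, 63, 65, 64, 63, 65, 65, 65, 66, 65, 66, 67, 68, 68, 67, 68, 67, 71, 55, 189, 208, 209, 211, 209, 209, 170, 89]
314 [75, 74, 74, 75, 73, 211, 208, 207, 208, 113, 62, 62, 62, 62, 62, 64, 64, 64, 63, 64, 64, 64, 65, 65, 65, 66, 66, 67, 67, 66, 36, 125, 206, 208, 207, 206, 207, 207, 83, 82]
273 [75, 74, 74, 75, 75, 75, 75, 75, 206, 203, 204, 204, 203, 204, 203, 182, 114, 113, 112, 113, 113, 115, 114, 113, 114, 114, 115, 114, 115, 114, 114, 116, 116, 195, 210, 211, 211, 213, 213, 212]
282 [74, 75, 75, 75, 75, 75, 76, 134, 202, 200, 200, 202, 203, 203, 205, 113, 112, 113, 114, 114, 113, 114, 114, 115, 116, 115, 116, 115, 114, 114, 115, 115, 153, 211, 213, 213, 212, 212, 212, 213]
```

A (z .052) and B (z .052) are as high as the original cassettes were, and both are within 4 mm of their pocket centres. The finished pair lies flat in the tray at (110,185) and (120,277) in the crop. Now the toggle goes back to on.

step_arm --increments '[[[-1, -30, -20, 0, 0, 0, 7], [-1, -94, -64, 5, 0, 0, 47], [-1, -94, -64, 5, 0, 0, 47], [-1, -94, -64, 5, 0, 0, 47], [-1, -94, -64, 5, 0, 0, 47], [-1, -94, -64, 5, 0, 0, 47], [-1, -94, -64, 5, 0, 0, 47], [-1, -94, -64, 5, 0, 0, 47], [-1, -94, -64, 5, 0, 0, 47], [-1, -94, -64, 5, 0, 0, 47]]]'

```text
t: 40.18
eef_pos: [0.3797, -0.3772, 0.2096]
tool_rot: [-0.001, 0.998, 0.07, 0.003]
contact_force: [0.2, -0.1, 0.5]
gripper_width: -0.003
grasp_force: 0.0
```

```bash
python3 - <<'E'
from h import *
H=np.array([.5016,-.3618]);d=np.array([np.cos(np.radians(7.6)),np.sin(np.radians(7.6))])
f=lambda x,z:np.r_[H+x*d,z]
plan((f(-.125,.1),7.6),(f(.02,.1),7.6))
E
```

```text
t 40.2 pos [ 0.3797 -0.3772  0.2096] euler zyx [ 8.  -0.4  0.1] F [ 0.2 -0.1  0.5] w -0.003 gf 0.0
(array([ 0.37769806, -0.37833205,  0.1       ]), 7.6) -> [ -2.9   0.9 109.5] [-0.1 -0.4  0.4] rows 2.6
(array([ 0.52142431, -0.35915487,  0.1       ]), 7.6) -> [145.   0.   0.] [0. 0. 0.] rows 3.5
```

step_arm --increments '[[[-1, -3, 1, 40, 0, 0, 0], [-1, -3, 1, 80, 0, 0, 0], [-1, -3, 1, 110, 0, 0, 0], [-1, -3, 1, 110, 0, 0, 0]]]'

```text
t: 40.52
eef_pos: [0.3739, -0.3759, 0.0943]
tool_rot: [-0.004, 0.998, 0.069, -0.0]
contact_force: [0.3, 0.2, -0.1]
gripper_width: 0.002
grasp_force: 0.0
```

step_arm --increments '[[[-1, 25, 0, 0, 0, 0, 0], [-1, 45, 0, 0, 0, 0, 0], [-1, 65, 0, 0, 0, 0, 0], [-1, 85, 0, 0, 0, 0, 0], [-1, 105, 0, 0, 0, 0, 0], [-1, 125, 0, 0, 0, 0, 0], [-1, 145, 0, 0, 0, 0, 0], [-1, 152, 0, 0, 0, 0, 0], [-1, 152, 0, 0, 0, 0, 0]]]'

```text
t: 41.27
eef_pos: [0.5232, -0.3598, 0.1025]
tool_rot: [-0.001, 0.998, 0.067, -0.001]
contact_force: [-13.7, 3.2, 13.7]
gripper_width: 0.002
grasp_force: 9.5
```

step_arm --increments '[[[-1, -30, 0, 0, 0, 0, 0], [-1, -40, 0, -40, 0, 0, 0], [-1, -40, 0, -80, 0, 0, 0], [-1, -40, 0, -120, 0, 0, 0], [-1, -40, 100, -150, 0, 0, 0], [-1, -100, 150, -160, 0, 0, 0], [-1, -100, 150, -160, 0, 0, 0], [-1, -100, 150, -160, 0, 0, 0], [-1, -100, 150, -160, 0, 0, 0]]]'

```text
t: 42.02
eef_pos: [0.4413, -0.5303, 0.2643]
tool_rot: [0.004, 0.998, 0.063, 0.003]
contact_force: [-1.3, -0.6, 0.1]
gripper_width: -0.002
grasp_force: 0.0
```

```bash
python3 - <<'E'
from h import *
a=cam('top');plan()
h=cv2.cvtColor(a['image'],cv2.COLOR_RGB2HSV);m=cv2.inRange(h,(0,180,110),(3,255,255));ys,xs=np.nonzero(m[180:260,400:460]);print('red',xs.mean()+400,ys.mean()+180,plane(a,(xs.mean()+400,ys.mean()+180),.109))
m=cv2.inRange(h,(5,150,90),(17,255,255));n,_,st,ce=cv2.connectedComponentsWithStats(m)
for i in range(1,n):
    if st[i,4]>20: print(np.round(ce[i],1),st[i,4])
E
```

```text
t 42.1 pos [ 0.443  -0.5274  0.2634] euler zyx [ 7.3 -0.4 -0.3] F [ 0.1 -0.7  0.1] w 0.0 gf 0.0
red 432.65546218487395 206.68067226890756 [ 0.55337286 -0.35678922  0.109     ]
[234.5 155.3] 371
[342.5 176.3] 52
[309.5 179.7] 49
[183.1 206.5] 56
[281. 235.] 36
[188.4 245.5] 54
[454.4 269. ] 40
```

The toggle's red centroid is back exactly at its starting "on" pixel (432.7,206.7), and nothing else has moved. Handing in.

```bash
python3 -c "
from station import bot
print(bot.hand_in())"
```

```text
the job is handed in; nothing more can be done
None
```

I handed the job in, but the hand-in returned no verdict: toggle thrown off first, both finished cassettes flat in the out tray, both new cassettes seated blue face down (one turned over), toggle back on, and the spray bottle, tin and screwdriver never handled.

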